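# Load a vibratory polisher and hitch its balance weight

## Task

Load the vibratory polisher for a run: put every resin mount that lies on the bench into the square steel-rimmed tray, sawn flat side down on the grey cloth and lying still, none on top of another. Push the balance weight's hook down onto the pin of the hitch until the sprung latch has snapped shut under the pin and the weight stands upright on the casing. When all that is done, throw the switch lever fully over, away from the robot, and leave the bottle, the jar and the paper roll where they stand.

Things in the scene. Friction and masses are not known exactly. Their poses are not given: they have to be found in the camera images.
- mount1_mid (a point): Resin mount (3 to 5 of five alike are present): black round bar, 50 mm diameter, 36 mm long, one side sawn flat (40 mm wide, 15 mm from the axis), off-centre steel piece showing in flat and ends; 0.15 kg. Point: on the axis, half-way along. y: along the axis, out of the end faces (plain, parallel, 36 mm apart: grip these). z: away from the flat, so straight up when flat down (point then 15 mm up).
- mount2_mid (a point): Resin mount like mount1. Each starts on the bench on its round side and rocks when touched or knocked, coming to rest steel side (x axis) down: z about level, flat facing sideways, roughly towards the robot, point 25 mm up. Rolled about y from there by over 50 degrees towards its flat it tips over by itself onto the flat; rolled less, it rocks back.
- mount3_mid (a point): Resin mount like mount1 and mount2, same size, axes and behaviour.
- mount4_mid (a point): Resin mount like mount1 and mount2, same size, axes and behaviour.
- mount5_mid (a point): Resin mount like mount1 and mount2, same size, axes and behaviour.
- tray_mid (a point): Centre of the tray's grey cloth, on its top surface, 36 mm above the bench. The tray is in the low white polisher casing (340 mm along x, 460 mm along y, top 35 mm above the bench); inside it is 210 mm along x, 230 mm along y, its steel rim 6 mm thick, standing 9 mm above the cloth. x, y along the tray's sides, z up.
- hitch_pin (a point): Middle of the hitch's level steel pin: 12 mm diameter, along this point's y, between two dark posts (18 mm along x, 10 mm along y, 52 mm high, inner faces 70 mm apart) on the casing's flat top, left of the tray. Pin centre 41 mm above the casing's top; free from above. Fixed to the casing.
- weight_grip (a point): Centre of the balance weight's black upright handle: 30 mm along x, 18 mm along y (grip across y), 47 mm high; the weight's feet are 91.5 mm below. The weight is a steel hook 32 mm thick (y), 113 mm high, 72 mm long (x), 0.6 kg; it stands on the feet of its two legs on the bench, mouth down. x points to the short leg, y is the pin's direction when hitched, z up.
- weight_seat (a point): Where the pin's centre belongs in the hook: 41 mm above the feet, 50.5 mm below the handle's centre, 8 mm from it along +x; same axes. Mouth 18 mm wide (x), flared to 34 mm at the feet. Above the latch the hollow spans x -15 to +9 mm, roof 7 mm up: some play is normal. Home, the feet stand on the casing. Getting past the latch takes some 10 N downwards besides its own weight.
- latch (a joint): Brass sprung latch across the weight's mouth, hinged on the long leg 14 mm above the feet, 17.5 mm long: 0 is shut, grows to 1.6 rad as it is pushed up into the hook; it springs back to 0 once the pin is past it.
- switch (a joint): Switch lever on the casing, left of the tray, on the robot's side of the hitch: 0 (off) leaning to the tray's -x, 1.0 rad fully over to +x (on). It swings about a level axis parallel to the tray's y, moves at about 0.8 N at the tip and stays where it is left.
- switch_tip (a point): Centre of the black ball (26 mm diameter) at the end of the switch lever, 80 mm from the lever's pivot; the pivot is 22 mm above the casing's top.
- edging: Fixed steel edging strips on the bench, 4 mm thick, 12 mm high, round the area where the mounts and the weight stand, so that mounts do not roll away. Origin on the bench at the left end of the strip nearest the robot; the far strip is 330 mm from it along x, the right one 375 mm along -y; open to the polisher's side.
- wash_bottle: Bystander: white plastic bottle, 44 mm diameter, 90 mm high; origin under its foot.
- paste_jar: Bystander: clear jar with a black lid, 60 mm diameter, 55 mm high; origin under its foot.
- paper_roll: Bystander: brown paper roll standing up, 124 mm diameter, 200 mm high; origin under its foot.
Not all that is in view belongs to the job. Leave any blue or orange look-alike of the part that bears mount1_mid alone. What is shaped like the part that bears mount4_mid but green is not meant.

How it is judged:
On the way, in this order (a step that is already met when the one before it is completed fails the run):
1. every mount lies flat side down in the tray and the weight is hitched, latch shut, with the switch still off (x of mount1_mid in the frame of tray_mid between -0.095 and 0.095 m and y of mount1_mid in the frame of tray_mid between -0.105 and 0.105 m and z of mount1_mid in the frame of tray_mid between 0.01 and 0.02 m and angle between each of mount1_mid, mount2_mid, mount3_mid, mount4_mid, mount5_mid's own z axis and vertical below 0.12 rad and x of mount2_mid in the frame of tray_mid between -0.095 and 0.095 m and y of mount2_mid in the frame of tray_mid between -0.105 and 0.105 m and z of mount2_mid in the frame of tray_mid between 0.01 and 0.02 m and x of mount3_mid in the frame of tray_mid between -0.095 and 0.095 m and y of mount3_mid in the frame of tray_mid between -0.105 and 0.105 m and z of mount3_mid in the frame of tray_mid between 0.01 and 0.02 m and x of mount4_mid in the frame of tray_mid between -0.095 and 0.095 m and y of mount4_mid in the frame of tray_mid between -0.105 and 0.105 m and z of mount4_mid in the frame of tray_mid between 0.01 and 0.02 m and x of mount5_mid in the frame of tray_mid between -0.095 and 0.095 m and y of mount5_mid in the frame of tray_mid between -0.105 and 0.105 m and z of mount5_mid in the frame of tray_mid between 0.01 and 0.02 m and x of hitch_pin in the frame of weight_seat between -0.013 and 0.007 m and y of hitch_pin in the frame of weight_seat between -0.025 and 0.025 m and z of hitch_pin in the frame of weight_seat between -0.004 and 0.007 m and value of joint latch below 0.2 rad and angle between weight_seat's own z axis and vertical below 0.1 rad and value of joint switch below 0.5 rad), for 0.2 s.
2. the switch lever is thrown fully over (value of joint switch above 0.85 rad), for 0.2 s.
At the end, for the whole second after the job is handed in: Each mount present lies inside the tray rim, flat down within 0.12 rad, centre 10-20 mm above the cloth; the pin is in the hook (seat offset x -13..7 mm, z -4..7 mm), latch below 0.2 rad, weight upright within 0.1 rad; lever beyond 0.85 rad (x of mount1_mid in the frame of tray_mid between -0.095 and 0.095 m and y of mount1_mid in the frame of tray_mid between -0.105 and 0.105 m and z of mount1_mid in the frame of tray_mid between 0.01 and 0.02 m and angle between each of mount1_mid, mount2_mid, mount3_mid, mount4_mid, mount5_mid's own z axis and vertical below 0.12 rad and x of mount2_mid in the frame of tray_mid between -0.095 and 0.095 m and y of mount2_mid in the frame of tray_mid between -0.105 and 0.105 m and z of mount2_mid in the frame of tray_mid between 0.01 and 0.02 m and x of mount3_mid in the frame of tray_mid between -0.095 and 0.095 m and y of mount3_mid in the frame of tray_mid between -0.105 and 0.105 m and z of mount3_mid in the frame of tray_mid between 0.01 and 0.02 m and x of mount4_mid in the frame of tray_mid between -0.095 and 0.095 m and y of mount4_mid in the frame of tray_mid between -0.105 and 0.105 m and z of mount4_mid in the frame of tray_mid between 0.01 and 0.02 m and x of mount5_mid in the frame of tray_mid between -0.095 and 0.095 m and y of mount5_mid in the frame of tray_mid between -0.105 and 0.105 m and z of mount5_mid in the frame of tray_mid between 0.01 and 0.02 m and x of hitch_pin in the frame of weight_seat between -0.013 and 0.007 m and y of hitch_pin in the frame of weight_seat between -0.025 and 0.025 m and z of hitch_pin in the frame of weight_seat between -0.004 and 0.007 m and value of joint latch below 0.2 rad and angle between weight_seat's own z axis and vertical below 0.1 rad and value of joint switch above 0.85 rad); the robot touches nothing.
It fails at once if the wash bottle is moved by more than 3 cm or tipped (distance of wash_bottle from where it was at the start of the episode above 0.03 m or angle between wash_bottle's own z axis and vertical above 0.5 rad).
It fails at once if the paste jar is moved by more than 3 cm or tipped (distance of paste_jar from where it was at the start of the episode above 0.03 m or angle between paste_jar's own z axis and vertical above 0.5 rad).
It fails at once if the paper roll is moved by more than 3 cm or tipped (distance of paper_roll from where it was at the start of the episode above 0.03 m or angle between paper_roll's own z axis and vertical above 0.5 rad).
Of mount1, mount2, mount3, mount4, mount5 only 3 to 5 are there at a start; the rules pass over those that are not, and their reading is None.
At some moment in a run one of mount1, mount2, mount3, mount4, mount5 may be knocked a few centimetres aside while the robot is not near it.
It also fails if it takes over 210 s, if anything falls off the work surface, if the arm or the gripper's body presses on something with over 40 N, if the wrist force passes 120 N, or if a joint passes its speed limit or range.

## Robot

A 6-joint arm with a two-finger parallel gripper is mounted at the origin on the work surface. World frame = base frame: x ahead of the robot, y to its left, z up, the work surface at z = 0. Lengths are in m, angles in rad, forces in N, time in s.
With the tool pointing down it reaches from about 0.35 to 0.925 m from the base axis. Payload 6.4 kg.
Tool frame: the origin (TCP) lies midway between the tips of the shut fingers; the grasp point (between the pads) lies 19 mm behind it; z points along the fingers, y is the direction in which the jaws open and shut (so a half turn about z gives the same grasp; the last joint's range is limited). The gripper opens to 94 mm and grips with 3 to 60 N. Pads are 16 mm wide; open, the fingers measure 119 mm over their backs; the gripper's body (75 mm by 177 mm) begins 78 mm behind the grasp point.
Start: joints at [-1.382, 0.245, 1.558, -0, 1.339, -0.174], TCP at [0.231, -0.608, 0.205] pointing down, gripper open.
Joint ranges: [-3.13, 3.13], [-1.02, 2.26], [0.13, 2.54], [-0.95, 4.09], [0.21, 2.88], [-2.74, 2.74]. Speed limits (rad/s): [2.57, 2.57, 3.14, 3.14, 3.14, 3.14].

## Interface

Orientations are given as a 3x3 rotation matrix whose columns are the frame's x, y, z axes.
In Python, from bench import monitor, viewer, ctrl gives the robot as it stands.
- The arm moves only by the tool servo_tool, never from a script. Its argument "steps" is text: rows parted by semicolons, each of 7 numbers parted by spaces: the shift along the tool's x, y, z in mm, then the turn, a rotation vector about the tool's x, y, z in degrees, then the opening, from -1 (shut) to 1 (fully open). In form: tx ty tz ax ay az gripper; .... A call has 1 to 8 rows; each row shifts and turns the commanded pose from where the row before left it, along the tool's axes as they then stand; what a row does not reach is not made up. A row lasts 1/8 s, in which the tool goes at most 62.5 mm and 10.7 degrees, less where a joint would pass 70% of its speed; a pose out of reach is approached as far as the arm can. A call with a gripper value outside its range is refused whole. The fingers move at their own pace and stop on an object; the grip force is fixed at half the most. Time passes only in rows, so rows that do not move let the fingers close. It gives the time, the measured TCP pose, the force and the opening at its end, in the units of the state.
- monitor.observe(): the state, without advancing time (a new reading comes with each control period).
- viewer.capture(name): name is "side" or "top"; returns (picture, depth): 400x640x3 uint8, blue, green, red; 400x640 float32, m along the optical axis (not along the pixel's ray), 0 where there is no reading.
- viewer.calibration(name): a dict with "fx", "fy", "cx", "cy" (pixels), "R" (3x3) and "t" (3): a world point X has camera coordinates R X + t. Camera axes: x right, y down, z forward; pixel columns grow to the right and rows downward; lengths in m; the calibration is good to about 2 mm. A picture is of the moment at which its call begins. calibration takes no time and is no camera call.
- ctrl.finish_job(): hands the job in, once; it reports no verdict.
The state is a dict: "clock": time; "qpos": joint angles; "dq": joint speeds; "tau": joint torques, N m; "tool_pos": TCP position; "tool_rot": TCP orientation; "force": force on the tool from outside, world axes, zero at the start; "ft_torque": the same for the moment, N m; "width": opening from 0.0 (shut) to 1.0 (fully open).
Only numpy, scipy, OpenCV 4.12 (cv2) and the standard library are available. Lean on these libraries where they do the work, as an engineer would, in place of code of your own. Each camera call takes 0.05 s, during which the arm holds its last target. There are 200 camera calls.

## Working session

There is one attempt and no reset: what is moved stays moved. The work goes in short steps, Python scripts to look and compute and a tool call to move; the robot and the scene stay as the last step left them, time stands still between calls to the robot, and variables do not carry over. Pictures are saved under pics/ and viewed, about 12 in all and at most 16, crops included, and the job is handed in when it is done.

Besides the shell and the picture viewer there is one more tool, called after "Emit:" in YAML: its name, and indented under it one key for each argument. servo_tool: Moves the arm, as the interface text tells. Its arguments: {"type":"object","properties":{"steps":{"type":"string"}},"required":["steps"]}

```bash
mkdir -p pics; cat > h.py <<'E'
import numpy as np, cv2
from bench import monitor, viewer, ctrl
def cap(n, f=None):
    p,d=viewer.capture(n)
    if f: cv2.imwrite('pics/'+f,p); np.save('pics/'+f+'.npy',d)
    return p,d
def w(n,u,v,z):  # pixel + depth -> world
    c=viewer.calibration(n); P=np.array([(u-c['cx'])/c['fx']*z,(v-c['cy'])/c['fy']*z,z]); return np.array(c['R']).T@(P-c['t'])
def plane(n,u,v,h):
    c=viewer.calibration(n); R=np.array(c['R']); o=-R.T@c['t']; r=R.T@np.array([(u-c['cx'])/c['fx'],(v-c['cy'])/c['fy'],1]); return o+r*(h-o[2])/r[2]
def px(n,X):
    c=viewer.calibration(n); q=np.array(c['R'])@X+c['t']; return np.array([q[0]/q[2]*c['fx']+c['cx'],q[1]/q[2]*c['fy']+c['cy']])
def cloud(n,d):
    c=viewer.calibration(n); v,u=np.mgrid[:400,:640]; P=np.stack([(u-c['cx'])/c['fx']*d,(v-c['cy'])/c['fy']*d,d],-1)-c['t']; return P@np.array(c['R'])
def st():
    s=monitor.observe(); np.set_printoptions(precision=4,suppress=True)
    print(s['clock'],s['tool_pos'],s['force'],s['width']); print(np.array(s['tool_rot'])); return s
E
python3 - <<'E'
from h import *
st()
for n in('side','top'):
    cap(n,n+'0.png'); c=viewer.calibration(n); print(n,c['fx'],c['cx'],c['cy'],-np.array(c['R']).T@c['t'],np.array(c['R']))
    p=cv2.imread(f'pics/{n}0.png'); cv2.imwrite(f'pics/{n}0b.png',cv2.resize(p,(800,500)))
E
```

```text
0.0 [ 0.2306 -0.6071  0.2044] [-1.5283  0.4891  0.2766] 1.0001780603170498
[[ 0.9349  0.3549 -0.0004]
 [ 0.3549 -0.9349  0.0019]
 [ 0.0003 -0.0019 -1.    ]]
side 367.7601123223966 320.41452513614894 197.90507584950794 [ 0.569  -0.8092  0.7904] [[ 1.     -0.0021  0.0061]
 [ 0.0034 -0.6311 -0.7757]
 [ 0.0055  0.7757 -0.631 ]]
top 388.4915935046682 319.11013907044696 196.36149437854826 [0.3302 0.0448 1.3553] [[ 0.0024 -0.9998  0.0208]
 [-0.9822 -0.0063 -0.1875]
 [ 0.1876 -0.02   -0.982 ]]
```

View pics/top0b.png

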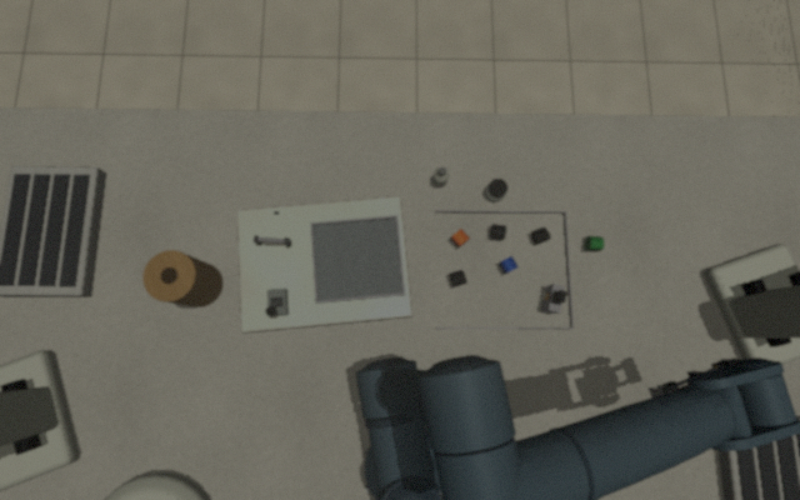

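View pics/side0b.png

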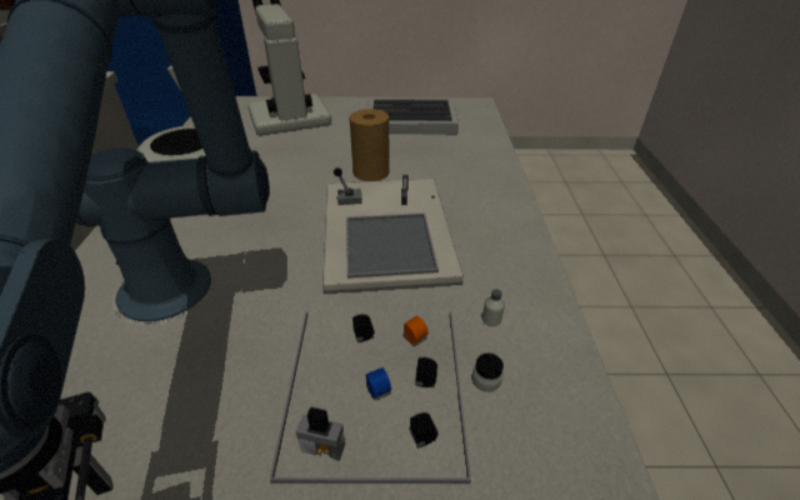

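Both pictures show three black mounts on the bench: top view, 800-wide, (457,278), (498,232), (541,236). The weight is at (553,298), with the tray, hitch and switch on the casing. I'll enlarge next.

```bash
python3 - <<'E'
from h import *
p=cv2.imread('pics/top0.png'); a=p[160:270,340:470]; cv2.imwrite('pics/a.png',cv2.resize(a,None,fx=5.4,fy=5.4,interpolation=cv2.INTER_CUBIC)*1)
p=cv2.imread('pics/side0.png'); b=p[245:385,215:415]; cv2.imwrite('pics/b.png',cv2.convertScaleAbs(cv2.resize(b,None,fx=4,fy=4,interpolation=cv2.INTER_CUBIC),alpha=2))
a=cv2.convertScaleAbs(cv2.imread('pics/a.png'),alpha=2);cv2.imwrite('pics/a.png',a)
# casing/tray from top depth
d=np.load('pics/top0.png.npy'); C=cloud('top',d)
p=cv2.imread('pics/top0.png'); hsv=cv2.cvtColor(p,cv2.COLOR_BGR2HSV)
m=((C[...,2]>.005)&(C[...,2]<.08)&(C[...,0]>.25)&(C[...,0]<.9)&(C[...,1]<.05)&(C[...,1]>-.55)).astype(np.uint8)
n,l,s,c=cv2.connectedComponentsWithStats(m)
for i in range(1,n):
    if s[i,4]>15:
        q=C[l==i]; print(i,s[i],q.mean(0),q.min(0),q.max(0),p[l==i].mean(0))
m=((C[...,2]>.028)&(C[...,2]<.05)&(C[...,0]>.3)&(C[...,1]>-.1)&(C[...,1]<.5)).astype(np.uint8)
n,l,s,c=cv2.connectedComponentsWithStats(m); i=1+s[1:,4].argmax(); q=C[l==i]; print(cv2.minAreaRect(q[:,:2].astype(np.float32)),s[i])
E
```

```text
127 [346 134  13  18 133] [ 0.77150149 -0.09619053  0.04828826] [ 0.75596726 -0.11812731  0.00585732] [ 0.8168343  -0.07812273  0.0745257 ] [71.72180451 80.86466165 81.18045113]
184 [388 143  19  19 266] [ 0.74123158 -0.25579199  0.04543277] [ 0.71698802 -0.28673789  0.00649507] [ 0.77312968 -0.23077288  0.06263747] [48.06390977 53.52255639 54.23308271]
250 [ 310  156   22  101 1530] [0.53142384 0.02259212 0.03617187] [ 0.37921759 -0.02415101  0.0051188 ] [0.73649272 0.04997449 0.05270968] [ 99.1        105.30457516 103.39869281]
315 [349 167  18   3  35] [ 0.68969095 -0.1167593   0.01082931] [ 0.6865806  -0.15083228  0.00536694] [ 0.69644542 -0.08940138  0.01620215] [85.2        91.65714286 94.28571429]
319 [350 167 109  98 448] [ 0.531274   -0.36824159  0.01101501] [ 0.35282717 -0.46966675  0.00506274] [ 0.69809643 -0.08900001  0.01937408] [88.359375   94.94866071 96.72098214]
369 [392 178  14  15 157] [ 0.62130764 -0.25773266  0.04018436] [ 0.60367374 -0.28858076  0.00621607] [ 0.65611744 -0.23952829  0.05897959] [42.82165605 47.61783439 48.46496815]
392 [359 183  17  18 143] [ 0.
[... 475 characters left out ...]
271186 69.78531073 47.21468927]
484 [399 205  16  15 142] [ 0.52850291 -0.28212694  0.04171513] [ 0.50673602 -0.30802955  0.00523682] [ 0.55490101 -0.26172126  0.05430308] [85.46478873 61.71830986 52.42253521]
552 [359 216  15  14 147] [ 0.49117109 -0.14302721  0.04293559] [ 0.47020132 -0.16847811  0.00504286] [ 0.51496172 -0.12253959  0.05566314] [42.85714286 47.76870748 48.85714286]
612 [433 227  19  24 275] [ 0.4343089  -0.39374011  0.05331027] [ 0.39839072 -0.43397494  0.00608614] [ 0.47504741 -0.37793058  0.07951918] [67.02909091 71.16363636 73.00727273]
((0.5353738069534302, 0.2262991964817047), (0.33930984139442444, 0.46026411652565), 5.574863433837891) [  190   157   140   109 12499]
```

View pics/a.png

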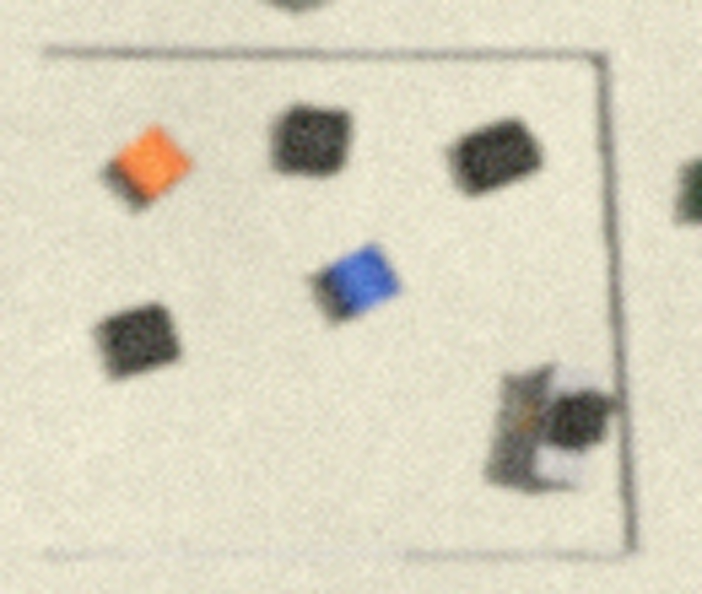

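View pics/b.png

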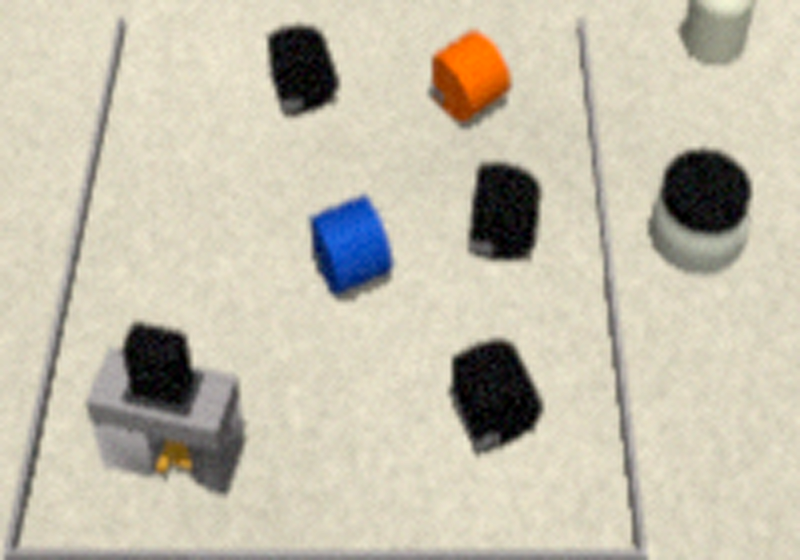

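The enlarged crops show three black mounts. In the side crop their flats face left, towards the robot, with the steel pieces at the near ends, and they are yawed about 20°, 0° and 25°. The weight stands with its long side roughly along x. Next I'll fit the mounts and look closely at the hitch, switch and weight.

```bash
cat > fit.py <<'E'
from h import *
from scipy.optimize import minimize
a=np.linspace(-np.arccos(-15/25),np.arccos(-15/25),24)   # section: z=25cos, x=25sin, cut at z=-15
SEC=np.array([[.025*np.sin(t),s*.018,.025*np.cos(t)] for t in a for s in(-1,1)])
def hull(n,p,h=.025):
    y=np.deg2rad(p[2]); Z=np.array([np.cos(y),np.sin(y),0]); X=np.array([0,0,-1.]); Y=np.cross(Z,X)
    W=SEC@np.array([X,Y,Z])+[p[0],p[1],h]
    return cv2.convexHull(np.array([px(n,q) for q in W],np.float32))
def fit(pics,p0):
    # soft silhouette cost, 6x upsampled patch around guess
    D=[]
    for n,im in pics.items():
        c=px(n,np.array([p0[0],p0[1],.025])); o=(c-22).astype(int); r=im[o[1]:o[1]+44,o[0]:o[0]+44]
        g=cv2.cvtColor(r,cv2.COLOR_BGR2GRAY).astype(float); lo,hi=np.percentile(g,2),np.percentile(g,75)
        D.append((n,o,cv2.resize(np.clip((hi-g)/(hi-lo),0,1),None,fx=6,fy=6)))
    def cost(p):
        e=0
        for n,o,m in D:
            k=np.zeros(m.shape); cv2.fillPoly(k,[np.int32(((hull(n,p)[:,0]-o+.5)*6-.5)*16)],1,shift=4)
            e+=np.mean((cv2.GaussianBlur(k,(0,0),5)-m)**2)
        return e
    best=min((minimize(cost,[p0[0],p0[1],y],method='Nelder-Mead',options=dict(initial_simplex=np.array([[p0[0],p0[1],y],[p0[0]+.008,p0[1],y],[p0[0],p0[1]+.008,y],[p0[0],p0[1],y+12]]))) for y in(-25,0,25)),key=lambda r:r.fun)
    return best.x,best.fun
E
python3 - <<'E'
from fit import *
P={n:cv2.imread(f'pics/{n}0.png') for n in('side','top')}
for g in([.485,-.145],[.615,-.26],[.605,-.378]):
    for s in (P,{'top':P['top']},{'side':P['side']}): print(list(s),*fit(s,g))
d=np.load('pics/top0.png.npy'); C=cloud('top',d)
g=cv2.cvtColor(P['top'],cv2.COLOR_BGR2GRAY)
m=((C[...,2]>.025)&(C[...,2]<.05)&(C[...,0]>.3)&(C[...,1]>-.03)&(C[...,1]<.5)&(g<90)).astype(np.uint8)
m=cv2.morphologyEx(m,cv2.MORPH_OPEN,np.ones((5,5)))
n,l,s,c=cv2.connectedComponentsWithStats(m); i=1+s[1:,4].argmax(); v,u=np.where(l==i)
q=np.array([plane('top',a,b,.036)[:2] for a,b in zip(u,v)],np.float32); print('cloth',cv2.minAreaRect(q),s[i],len(q))
A=cv2.convertScaleAbs(cv2.resize(P['top'][155:270,188:248],None,fx=5.2,fy=5.2,interpolation=cv2.INTER_CUBIC),alpha=1.5)
B=cv2.convertScaleAbs(cv2.resize(P['side'][318:378,230:280],None,fx=7.5,fy=7.5,interpolation=cv2.INTER_CUBIC),alpha=2)
o=np.zeros((600,A.shape[1]+B.shape[1],3),np.uint8); o[:A.shape[0],:A.shape[1]]=A; o[:B.shape[0],A.shape[1]:]=B; cv2.imwrite('pics/c.png',o); print(o.shape,A.shape)
E
```

```text
Traceback (most recent call last):
  File "fit.py", line 22, in fit
    best=min((minimize(cost,[p0[0],p0[1],y],method='Nelder-Mead',options=dict(initial_simplex=np.array([[p0[0],p0[1],y],[p0[0]+.008,p0[1],y],[p0[0],p0[1]+.008,y],[p0[0],p0[1],y+12]]))) for y in(-25,0,25)),key=lambda r:r.fun)
  File "fit.py", line 22, in <genexpr>
    best=min((minimize(cost,[p0[0],p0[1],y],method='Nelder-Mead',options=dict(initial_simplex=np.array([[p0[0],p0[1],y],[p0[0]+.008,p0[1],y],[p0[0],p0[1]+.008,y],[p0[0],p0[1],y+12]]))) for y in(-25,0,25)),key=lambda r:r.fun)
              ~~~~~~~~^^^^^^^^^^^^^^^^^^^^^^^^^^^^^^^^^^^^^^^^^^^^^^^^^^^^^^^^^^^^^^^^^^^^^^^^^^^^^^^^^^^^^^^^^^^^^^^^^^^^^^^^^^^^^^^^^^^^^^^^^^^^^^^^^^^^^^^^^^^^^^^^^^^^^^^^^^^^^^^^^^
  File "fit.py", line 19, in cost
    k=np.zeros(m.shape); cv2.fillPoly(k,[np.int32(((hull(n,p)[:,0]-o+.5)*6-.5)*16)],1,shift=4)
                                                    ~~~~^^^^^
  File "fit.py", line 8, in hull
    return cv2.convexHull(np.array([px(n,q) for q in W],np.float32))
                                    ~~^^^^^
  File "h.py", line 12, in px
    c=viewer.calibration(n); q=np.array(c['R'])@X+c['t']; return np.array([q[0]/q[2]*c['fx']+c['cx'],q[1]/q[2]*c['fy']+c['cy']])
ValueError: time passes only in moves, steps and waits
```

```bash
sed -i "s/^def cap/CAL={n:viewer.calibration(n) for n in('side','top')}\ndef cap/; s/viewer.calibration(n);/CAL[n];/" h.py
cat > run.py <<'E'
from fit import *
P={n:cv2.imread(f'pics/{n}0.png') for n in('side','top')}
for g in([.485,-.145],[.615,-.26],[.605,-.378]):
    for s in (P,{'top':P['top']},{'side':P['side']}): print(list(s),*fit(s,g))
d=np.load('pics/top0.png.npy'); C=cloud('top',d)
g=cv2.cvtColor(P['top'],cv2.COLOR_BGR2GRAY)
m=((C[...,2]>.025)&(C[...,2]<.05)&(C[...,0]>.3)&(C[...,1]>-.03)&(C[...,1]<.5)&(g<90)).astype(np.uint8)
m=cv2.morphologyEx(m,cv2.MORPH_OPEN,np.ones((5,5)))
n,l,s,c=cv2.connectedComponentsWithStats(m); i=1+s[1:,4].argmax(); v,u=np.where(l==i)
q=np.array([plane('top',a,b,.036)[:2] for a,b in zip(u,v)],np.float32); print('cloth',cv2.minAreaRect(q),s[i],len(q))
A=cv2.convertScaleAbs(cv2.resize(P['top'][155:270,188:248],None,fx=5.2,fy=5.2,interpolation=cv2.INTER_CUBIC),alpha=1.5)
B=cv2.convertScaleAbs(cv2.resize(P['side'][318:378,230:280],None,fx=7.5,fy=7.5,interpolation=cv2.INTER_CUBIC),alpha=2)
o=np.zeros((600,A.shape[1]+B.shape[1],3),np.uint8); o[:A.shape[0],:A.shape[1]]=A; o[:B.shape[0],A.shape[1]:]=B; cv2.imwrite('pics/c.png',o); print(o.shape,A.shape)
E
python3 run.py
```

```text
['side', 'top'] [ 0.48911269 -0.14407927 16.6534145 ] 0.005138526391580934
['top'] [ 0.48911113 -0.14240108 15.98517267] 0.002067010353311541
['side'] [ 0.48878612 -0.14485689 16.73160963] 0.0024529563225181156
['side', 'top'] [ 0.62115998 -0.25797765 -7.19377625] 0.01841883105392838
['top'] [ 0.62139083 -0.25664898 -6.02142398] 0.013861271277151714
['side'] [ 0.62091979 -0.25876004 -7.7892765 ] 0.003935121757924262
['side', 'top'] [ 0.6110066  -0.37964701 23.12418272] 0.022133818076811425
['top'] [ 0.61098162 -0.37806467 23.20861337] 0.018046809960976243
['side'] [ 0.61099818 -0.3800246  23.11279399] 0.0034293436861621072
cloth ((0.5476391315460205, 0.1338588297367096), (0.21280454099178314, 0.23335857689380646), 5.482424736022949) [ 250  174   72   66 4122] 4122
(600, 687, 3) (598, 312, 3)
```

View pics/c.png

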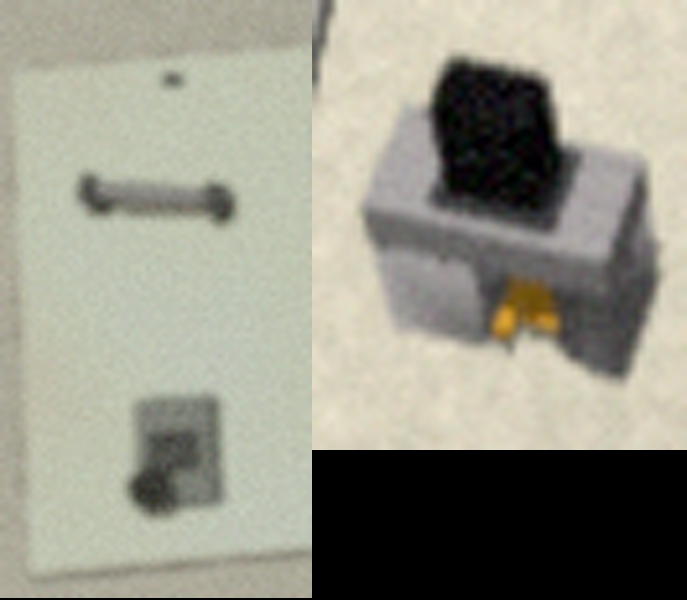

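The crop shows the hitch posts at (90,190) and (222,202), the lever ball at (153,490) and leaning towards the robot. The weight's mouth is right of its handle, so the short leg is on the +x side. Its top-face corners are (367,207), (603,255), (640,155) and (408,105).

```bash
python3 - <<'E'
from h import *
np.set_printoptions(precision=4,suppress=True)
for u,v in[(90,190),(222,202)]: print('post',plane('top',188+u/5.2,155+v/5.2,.087))
for u,v in[(153,490)]: print('ball',plane('top',188+u/5.2,155+v/5.2,.035+.022+.080*np.cos(.5)))
S=lambda u,v:(230+(u-312)/7.5-.0,318+v/7.5)
c=np.array([plane('side',*S(*q),.068) for q in[(367,207),(603,255),(640,155),(408,105)]]); print('w',c,c.mean(0)); 
for i,j in((0,1),(3,2)): e=c[j]-c[i]; print(np.linalg.norm(e),np.degrees(np.arctan2(e[1],e[0])))
h=np.array([plane('side',*S(*q),.115) for q in[(440,75),(550,95),(558,80),(455,57)]]); print('handle',h,h.mean(0))
C=cloud('side',np.load('pics/side0.png.npy')); q=C[(C[...,2]>.09)&(C[...,0]>.38)&(C[...,0]<.5)&(C[...,1]<-.3)&(C[...,1]>-.47)]; print('hcloud',len(q),q.min(0),q.max(0),q.mean(0),cv2.minAreaRect(q[:,:2].astype(np.float32)))
C=cloud('top',np.load('pics/top0.png.npy')); q=C[(C[...,2]>.1)&(C[...,2]<.14)&(C[...,0]>.38)&(C[...,0]<.5)&(C[...,1]<-.3)&(C[...,1]>-.47)]; print('hcloudtop',len(q),q.min(0),q.max(0),q.mean(0),cv2.minAreaRect(q[:,:2].astype(np.float32)))
q=C[(C[...,2]>.08)&(C[...,0]>.32)&(C[...,0]<.5)&(C[...,1]>.25)&(C[...,1]<.45)]; print('ball',len(q),q.mean(0),q.max(0))
q=C[(C[...,2]>.065)&(C[...,0]>.5)&(C[...,0]<.75)&(C[...,1]>.2)&(C[...,1]<.45)]; print('hitch',len(q),q.mean(0),q.min(0),q.max(0))
E
```

```text
post [0.5863 0.3959 0.087 ]
post [0.5791 0.3119 0.087 ]
ball [0.3948 0.3367 0.1272]
w [[ 0.4014 -0.4091  0.068 ]
 [ 0.4683 -0.423   0.068 ]
 [ 0.4756 -0.3935  0.068 ]
 [ 0.4077 -0.3781  0.068 ]] [ 0.4382 -0.4009  0.068 ]
0.06832342175842034 -11.696826565695059
0.06953043112807687 -12.731739658868491
handle [[ 0.4254 -0.3973  0.115 ]
 [ 0.4558 -0.4032  0.115 ]
 [ 0.4574 -0.3987  0.115 ]
 [ 0.4287 -0.3919  0.115 ]] [ 0.4418 -0.3978  0.115 ]
hcloud 217 [ 0.423  -0.4121  0.0901] [ 0.4541 -0.3897  0.1173] [ 0.4393 -0.4042  0.1085] ((0.43786391615867615, -0.40116164088249207), (0.0185979176312685, 0.03040684387087822), 77.85176849365234)
hcloudtop 66 [ 0.4242 -0.4131  0.1   ] [ 0.4534 -0.3895  0.1195] [ 0.4375 -0.3997  0.1129] ((0.4377388656139374, -0.401308536529541), (0.018206937238574028, 0.029910502955317497), 75.46311950683594)
ball 67 [0.3987 0.3366 0.1327] [0.4204 0.3492 0.1507]
hitch 126 [0.5862 0.3586 0.082 ] [0.5757 0.3126 0.0655] [0.5988 0.4047 0.0909]
```

```bash
cat > plan.py <<'E'
import sys
from h import *
from scipy.spatial.transform import Rotation as Ro
def R0(yaw,tilt=0,roll=0):
    y=np.deg2rad(yaw); x=np.array([np.cos(y),np.sin(y),0]); z=np.array([0,0,-1.]); return np.stack([x,np.cross(z,x),z],1)@Ro.from_euler('y',tilt,degrees=True).as_matrix()
def plan(G,yaw,tilt):   # G grasp point
    s=monitor.observe(); p=np.array(s['tool_pos']); R=np.array(s['tool_rot']); T=R0(yaw,tilt); t=np.array(G)+.019*T[:,2]
    np.set_printoptions(precision=2,suppress=True)
    print('t',round(s['clock'],2),'p',p*1000,'q',np.array(s['qpos']),'F',np.array(s['force']),'w',round(s['width'],3))
    print('turn',Ro.from_matrix(R.T@T).as_rotvec(degrees=True),'shift before turn',R.T@(t-p)*1000,'shift after turn',T.T@(t-p)*1000)
if __name__=='__main__':
    a=[float(v) for v in sys.argv[1:]]; plan(a[:3],a[3],a[4])
E
python3 plan.py .611 -.379 .13 23 -20
```

```text
t 0.1 p [ 230.62 -607.16  204.48] q [-1.38  0.25  1.56  0.    1.34 -0.17] F [ 0.03  0.82 -0.68] w 0.999
turn [ -0.48 -20.02  -2.17] shift before turn [430.07 -77.9   92.6 ] shift after turn [438.27 -61.4  -61.26]
```

Emit:
servo_tool:
  steps: "54 -10 4 0 0 0 1;54 -10 4 0 0 0 1;54 -10 4 0 0 0 1;54 -10 4 0 0 0 1;54 -10 4 0 0 0 1;54 -10 4 0 0 0 1;54 -10 4 0 0 0 1;52 -8 4 0 0 0 1"

```text
clock: 1.1
tool_pos: [0.6062, -0.3807, 0.1727]
tool_rot: [[0.935, 0.355, -0.001], [0.355, -0.935, 0.001], [-0.0, -0.001, -1.0]]
force: [-0.2, -0.9, 0.1]
width: 1.0
```

Emit:
servo_tool:
  steps: "0 0 0 0 -10 -1.1 1;0 0 0 0 -10 -1.1 1;0 0 0 0 0 0 1;0 0 0 0 0 0 1"

```text
clock: 1.6
tool_pos: [0.6045, -0.3824, 0.173]
tool_rot: [[0.865, 0.389, -0.316], [0.368, -0.921, -0.126], [-0.341, -0.007, -0.94]]
force: [0.5, -0.3, -0.4]
width: 1.001
```

```bash
python3 - <<'E'
from fit import *
P={n:cap(n)[0] for n in('side','top')}
for n in P: cv2.imwrite(f'pics/{n}1.png',P[n])
for n in P: print(n,*fit({n:P[n]},[.611,-.379]))
E
python3 plan.py .611 -.379 .028 23 -20
```

```text
side [ 0.61213887 -0.38039674 20.64843638] 0.05159015428178473
top [   0.65329797   -0.31935042 -136.21434328] 0.06156819771006125
t 1.7 p [ 604.14 -383.11  174.15] q [-0.61  0.57  1.22 -0.29  1.55  0.6 ] F [ 0.45 -0.57  0.69] w 1.0
turn [-0.38 -0.09 -0.03] shift before turn [ 57.18  -0.12 153.72] shift after turn [ 57.43  -1.1  153.63]
```

View pics/side1.png

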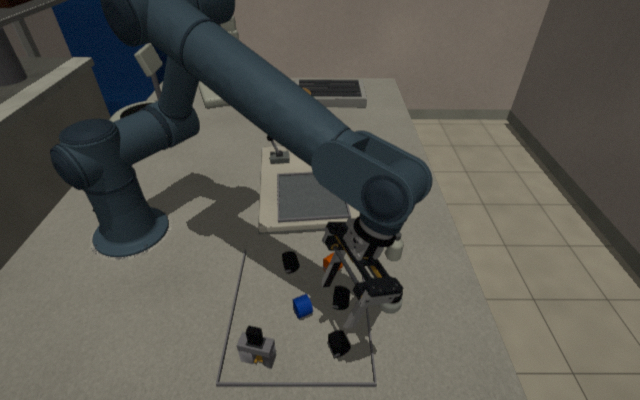

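The side view shows mount C undisturbed at (339,344), with the open fingers beyond and above it. I'll descend along the tool axis.

Emit:
servo_tool:
  steps: "57 -1 0 0 0 0 1;0 0 50 0 0 0 1;0 0 50 0 0 0 1;0 0 40 0 0 0 1;0 0 14 0 0 0 1;0 0 0 0 0 0 1;0 0 0 0 0 0 1"

```text
clock: 2.58
tool_pos: [0.6067, -0.3809, 0.012]
tool_rot: [[0.866, 0.39, -0.314], [0.368, -0.921, -0.13], [-0.34, -0.003, -0.941]]
force: [0.2, -0.3, 0.3]
width: 0.997
```

```bash
python3 plan.py .611 -.379 .028 23 -20; python3 - <<'E'
from h import *
p,d=cap('side'); c=px('side',np.array([.611,-.379,.03])).astype(int); cv2.imwrite('pics/e.png',cv2.convertScaleAbs(cv2.resize(p[c[1]-45:c[1]+45,c[0]-60:c[0]+60],None,fx=5,fy=5,interpolation=cv2.INTER_CUBIC),alpha=2))
E
```

```text
t 2.58 p [ 606.7  -380.93   12.02] q [-0.61  0.74  1.28 -0.3   1.32  0.67] F [ 0.16 -0.28  0.34] w 0.997
turn [-0.18 -0.15 -0.  ] shift before turn [-1.04 -0.09  2.37] shift after turn [-1.04 -0.1   2.37]
```

View pics/e.png

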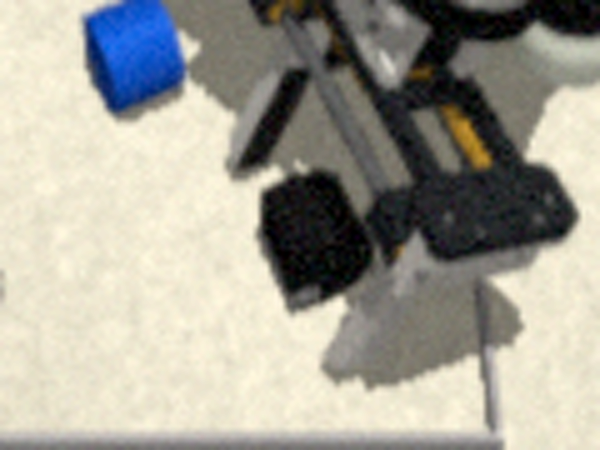

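The mount at (315,240) sits between the fingers. I'll close.

Emit:
servo_tool:
  steps: "0 0 0 0 0 0 -1;0 0 0 0 0 0 -1;0 0 0 0 0 0 -1;0 0 0 0 0 0 -1;0 0 0 0 0 0 -1;0 0 0 0 0 0 -1;0 0 -20 0 0 0 -1;0 0 -20 0 0 0 -1"

```text
clock: 3.62
tool_pos: [0.6184, -0.3746, 0.0483]
tool_rot: [[0.865, 0.39, -0.317], [0.368, -0.921, -0.128], [-0.342, -0.006, -0.94]]
force: [0.2, -0.4, -1.0]
width: 0.383
```

```bash
python3 plan.py .56 .065 .15 5.5 60
```

```text
t 3.62 p [ 618.38 -374.65   48.32] q [-0.59  0.72  1.25 -0.29  1.39  0.66] F [ 0.21 -0.4  -1.01] w 0.383
turn [-6.85 79.36 17.66] shift before turn [  94.75 -423.26 -129.66] shift after turn [  80.07 -443.22  -45.67]
```

Emit:
servo_tool:
  steps: "-17 0 -47 0 0 0 -1;-17 0 -47 0 0 0 -1;15 -50 -8 0 0 0 -1;15 -50 -8 0 0 0 -1;15 -50 -8 0 0 0 -1;15 -50 -8 0 0 0 -1;15 -50 -8 0 0 0 -1;15 -50 -8 0 0 0 -1"

```text
clock: 4.62
tool_pos: [0.5948, -0.0578, 0.1652]
tool_rot: [[0.865, 0.39, -0.315], [0.369, -0.921, -0.128], [-0.34, -0.005, -0.941]]
force: [0.1, 0.7, -0.9]
width: 0.383
```

Emit:
servo_tool:
  steps: "15 -50 -8 0 0 0 -1;15 -50 -8 0 0 0 -1;15 -50 -8 0 0 0 -1;15 -50 -8 0 0 0 -1;15 -50 -8 0 0 0 -1;0 0 0 0 0 0 -1"

```text
clock: 5.38
tool_pos: [0.5744, 0.2068, 0.1787]
tool_rot: [[0.863, 0.395, -0.314], [0.374, -0.919, -0.128], [-0.339, -0.006, -0.941]]
force: [-0.0, 0.0, -1.6]
width: 0.379
```

```bash
python3 plan.py .5608 .2055 .2 5.5 0;python3 plan.py .5608 .2055 .2 5.5 60
```

```text
t 5.38 p [574.37 206.85 178.71] q [ 0.19  0.41  1.44 -0.07  1.64  1.36] F [-0.04  0.02 -1.6 ] w 0.379
turn [ 2.71 19.71 17.65] shift before turn [-13.    -4.14   2.28] shift after turn [-13.64   0.04  -2.29]
t 5.38 p [574.37 206.85 178.71] q [ 0.19  0.41  1.44 -0.07  1.64  1.36] F [-0.04  0.02 -1.6 ] w 0.379
turn [-7.   79.19 17.97] shift before turn [ -1.49   0.82 -12.  ] shift after turn [11.62  0.04 -3.46]
```

Emit:
servo_tool:
  steps: "0 0 0 -0.87 9.9 2.25 -1;0 0 0 -0.87 9.9 2.25 -1;0 0 0 -0.87 9.9 2.25 -1;0 0 0 -0.87 9.9 2.25 -1;0 0 0 -0.87 9.9 2.25 -1;0 0 0 -0.87 9.9 2.25 -1;0 0 0 -0.87 9.9 2.25 -1;0 0 0 -0.87 9.9 2.25 -1"

```text
clock: 6.38
tool_pos: [0.5654, 0.2034, 0.1836]
tool_rot: [[0.616, 0.093, 0.782], [0.081, -0.995, 0.054], [0.783, 0.03, -0.621]]
force: [0.3, -1.6, -1.0]
width: 0.38
```

Emit:
servo_tool:
  steps: "0 0 0 0 0 0 -1;0 0 0 0 0 0 -1"

```text
clock: 6.62
tool_pos: [0.5696, 0.2052, 0.1887]
tool_rot: [[0.61, 0.096, 0.786], [0.081, -0.995, 0.059], [0.788, 0.028, -0.615]]
force: [-0.5, 0.9, -0.8]
width: 0.384
```

```bash
python3 plan.py .5608 .2055 .063 5.5 60
```

```text
t 6.62 p [569.56 205.24 188.71] q [ 0.21 -0.22  2.27 -0.52  0.21  2.13] F [-0.47  0.86 -0.77] w 0.384
turn [0.89 7.97 1.32] shift before turn [-101.75   -4.86   89.25] shift after turn [-113.21   -1.1    74.33]
```

```bash
python3 plan.py .5857 .2079 .068 5.5 52
```

```text
t 6.62 p [569.56 205.24 188.71] q [ 0.21 -0.22  2.27 -0.52  0.21  2.13] F [-0.47  0.86 -0.77] w 0.384
turn [ 0.98 -0.03  1.26] shift before turn [-85.06  -4.78 106.08] shift after turn [-85.07  -1.1  106.18]
```

Emit:
servo_tool:
  steps: "0 0 15 0 0 0 -1;-15 -1 15 0 0 0 -1;-20 -1 20 0 0 0 -1;-20 -1 20 0 0 0 -1;-20 -1 20 0 0 0 -1;-10 -1 16 0 0 0 -1;0 0 0 0 0 0 -1"

```text
clock: 7.5
tool_pos: [0.588, 0.2226, 0.1076]
tool_rot: [[0.68, 0.071, 0.729], [0.084, -0.996, 0.018], [0.728, 0.049, -0.684]]
force: [0.2, -0.3, -0.7]
width: 0.378
```

```bash
python3 plan.py .5857 .2079 .058 5.5 52; python3 - <<'E'
from h import *
p,d=cap('side'); c=px('side',np.array([.585,.208,.06])).astype(int); cv2.imwrite('pics/f.png',cv2.convertScaleAbs(cv2.resize(p[c[1]-45:c[1]+60,c[0]-70:c[0]+60],None,fx=5,fy=5,interpolation=cv2.INTER_CUBIC),alpha=1.7))
E
```

```text
t 7.5 p [588.02 222.55 107.55] q [ 0.26  0.03  2.19 -0.95  0.21  2.6 ] F [ 0.24 -0.29 -0.71] w 0.378
turn [2.93 5.24 1.22] shift before turn [-37.15  11.04  50.82] shift after turn [-41.34  14.36  46.58]
```

View pics/f.png

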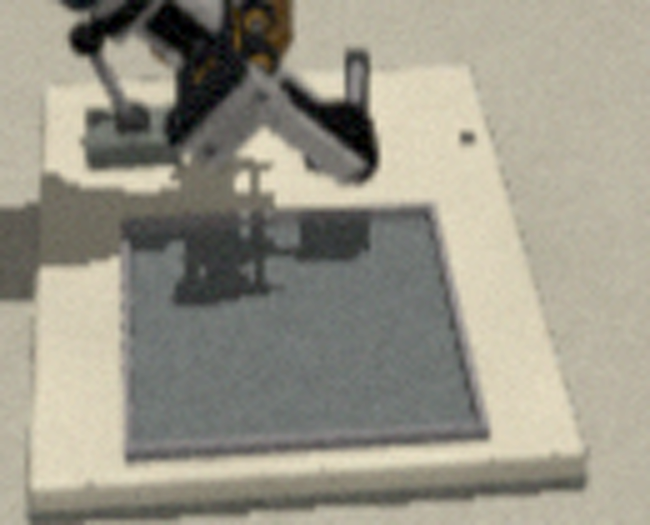

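The tray is empty and the mount is still held, but the wrist has hit its joint limits tilting forward. I'll back out and tilt sideways instead, with tool x along tray +y.

Emit:
servo_tool:
  steps: "18 0 -17 0 0 0 -1;18 0 -17 0 0 0 -1;18 0 -17 0 0 0 -1;18 0 -17 0 0 0 -1;0 0 0 0 -10 0 -1;0 0 0 0 -10 0 -1;0 0 0 0 -10 0 -1;0 0 0 0 -10 0 -1"

```text
clock: 8.55
tool_pos: [0.5873, 0.2278, 0.2088]
tool_rot: [[0.99, 0.072, 0.12], [0.077, -0.996, -0.039], [0.116, 0.048, -0.992]]
force: [0.4, 0.3, -0.9]
width: 0.379
```

Emit:
servo_tool:
  steps: "0 0 0 0 -6 0 -1;0 0 0 0 0 -10 -1;0 0 0 0 0 -10 -1;0 0 0 0 0 -10 -1;0 0 0 0 0 -10 -1;0 0 0 0 0 -10 -1;0 0 0 0 0 -10 -1;0 0 0 0 0 -10 -1"

```text
clock: 9.55
tool_pos: [0.587, 0.2275, 0.2074]
tool_rot: [[0.269, 0.963, 0.019], [0.962, -0.267, -0.047], [-0.04, 0.031, -0.999]]
force: [0.3, -0.2, -0.6]
width: 0.385
```

```bash
python3 plan.py .598 .184 .2 95.5 0
```

```text
t 9.55 p [587.   227.52 207.4 ] q [ 0.21  0.2   1.61 -0.05  1.32  0.5 ] F [ 0.27 -0.17 -0.58] w 0.385
turn [  1.34   2.6  -21.05] shift before turn [-37.88  21.41  28.62] shift after turn [-44.38   6.77  26.4 ]
```

Emit:
servo_tool:
  steps: "0 0 0 0.67 1.3 -10.5 -1;0 0 0 0.67 1.3 -10.5 -1;-44 7 0 0 0 0 -1;0 0 0 0 10 0 -1;0 0 0 0 10 0 -1;0 0 0 0 10 0 -1;0 0 0 0 10 0 -1;0 0 0 0 10 0 -1"

```text
clock: 10.55
tool_pos: [0.5985, 0.1835, 0.2081]
tool_rot: [[-0.059, 0.996, -0.065], [0.637, 0.088, 0.765], [0.768, 0.003, -0.64]]
force: [0.1, 0.7, -1.9]
width: 0.382
```

Emit:
servo_tool:
  steps: "0 0 0 0 10 0 -1;0 0 0 0 5 0 -1;0 0 0 0 0 0 -1"

```text
clock: 10.92
tool_pos: [0.5975, 0.1835, 0.2053]
tool_rot: [[-0.034, 0.996, -0.08], [0.422, 0.087, 0.902], [0.906, -0.003, -0.424]]
force: [0.1, -0.4, -1.3]
width: 0.379
```

```bash
python3 plan.py .598 .184 .068 95.5 65
```

```text
t 10.93 p [597.51 183.5  205.28] q [-0.29  0.37  1.72  1.    1.65 -0.63] F [ 0.14 -0.38 -1.32] w 0.379
turn [ 0.38  0.08 -0.37] shift before turn [-124.12    0.82   77.6 ] shift after turn [-124.22    0.54   77.43]
```

Emit:
servo_tool:
  steps: "-31 0 19 0 0 0 -1;-31 0 19 0 0 0 -1;-31 0 19 0 0 0 -1;-31 0 20 0 0 0 -1;0 0 0 0 0 0 -1;-4 0 2 0 0 0 -1;-3 0 1.5 0 0 0 -1;0 0 0 0 0 0 -1"

```text
clock: 11.92
tool_pos: [0.5965, 0.2016, 0.0549]
tool_rot: [[-0.038, 0.996, -0.08], [0.422, 0.088, 0.902], [0.906, 0.0, -0.423]]
force: [-0.4, 0.2, -0.9]
width: 0.38
```

```bash
python3 plan.py .598 .184 .056 95.5 65
```

```text
t 11.93 p [596.5  201.58  54.86] q [-0.26  0.62  1.71  1.02  1.5  -0.82] F [-0.4   0.23 -0.94] w 0.38
turn [ 0.4   0.05 -0.16] shift before turn [-6.42 -0.19  2.53] shift after turn [-6.42 -0.19  2.52]
```

Emit:
servo_tool:
  steps: "-3 0 1 0 0 0 -1;-3 0 1 0 0 0 -1;0 0 0 0 0 0 -1"

```text
clock: 12.3
tool_pos: [0.5958, 0.2011, 0.0473]
tool_rot: [[-0.036, 0.996, -0.081], [0.421, 0.088, 0.903], [0.906, -0.002, -0.422]]
force: [-0.7, 1.0, -1.4]
width: 0.384
```

Emit:
servo_tool:
  steps: "-1 0 0.5 0 0 0 -1;-1 0 0.5 0 0 0 -1;0 0 0 0 0 0 -1"

```text
clock: 12.68
tool_pos: [0.5959, 0.2012, 0.0454]
tool_rot: [[-0.036, 0.996, -0.081], [0.421, 0.089, 0.903], [0.906, -0.001, -0.423]]
force: [-0.0, 0.2, -2.9]
width: 0.383
```

Emit:
servo_tool:
  steps: "-1 0 0 0 0 0 -1;0 0 0 0 0 0 -0.06;0 0 0 0 0 0 -0.06;0 0 0 0 0 0 -0.06;0 0 0 0 0 0 -0.06"

```text
clock: 13.3
tool_pos: [0.5961, 0.2007, 0.0448]
tool_rot: [[-0.037, 0.996, -0.081], [0.421, 0.088, 0.903], [0.906, -0.001, -0.423]]
force: [0.1, 0.1, 0.7]
width: 0.468
```

Emit:
servo_tool:
  steps: "0 0 -30 0 0 0 -0.06;0 0 -40 0 0 0 -0.06;40 0 -40 0 0 0 0.3;40 0 -30 0 -10 0 1;30 0 -30 0 -10 0 1;0 0 -20 0 -10 0 1;0 0 0 0 -10 0 1;0 0 0 0 -10 0 1"

```text
clock: 14.3
tool_pos: [0.6068, 0.086, 0.2336]
tool_rot: [[-0.085, 0.996, -0.021], [0.964, 0.088, 0.252], [0.253, 0.001, -0.967]]
force: [0.5, 0.7, -0.6]
width: 1.001
```

```bash
python3 - <<'E'
from fit import *
P={n:cap(n) for n in('side','top')}
for n in P:
  for g in([.489,-.144],[.621,-.258]): 
    x,f=fit({n:P[n][0]},g); print(n,x,f)
p=P['side'][0]; c=px('side',np.array([.57,.12,.04])).astype(int); A=cv2.convertScaleAbs(cv2.resize(p[c[1]-45:c[1]+45,c[0]-60:c[0]+60],None,fx=5,fy=5,interpolation=cv2.INTER_CUBIC),alpha=1.7); cv2.imwrite('pics/g.png',A); cv2.imwrite('pics/side2.png',p); cv2.imwrite('pics/top2.png',P['top'][0])
C=cloud('side',P['side'][1]); q=C[(C[...,2]>.05)&(C[...,2]<.09)&(C[...,0]>.45)&(C[...,0]<.65)&(C[...,1]>.03)&(C[...,1]<.24)]; print(len(q),q.min(0),q.max(0),np.percentile(q,95,axis=0))
E
python3 plan.py .489 -.144 .13 16.5 -20
```

```text
side [ 0.48903339 -0.14446494 15.66451927] 0.002338460957203686
side [ 0.62108414 -0.25876429 -7.74083651] 0.003979084823342212
top [ 0.48913172 -0.14241491 15.99867469] 0.0021447492633078795
top [ 0.62152937 -0.25647624 -8.18262496] 0.00908119293970249
143 [0.57750857 0.15675965 0.05118191] [0.61412802 0.20314823 0.08013649] [0.61377237 0.1972465  0.07775166]
t 14.4 p [606.59  89.31 234.55] q [-0.16  0.14  1.64  0.26  1.43 -0.3 ] F [-0.54  1.12  0.66] w 1.0
turn [  3.67 -29.28  79.82] shift before turn [-246.54 -145.47   60.54] shift after turn [-132.46  190.3   178.47]
```

View pics/g.png

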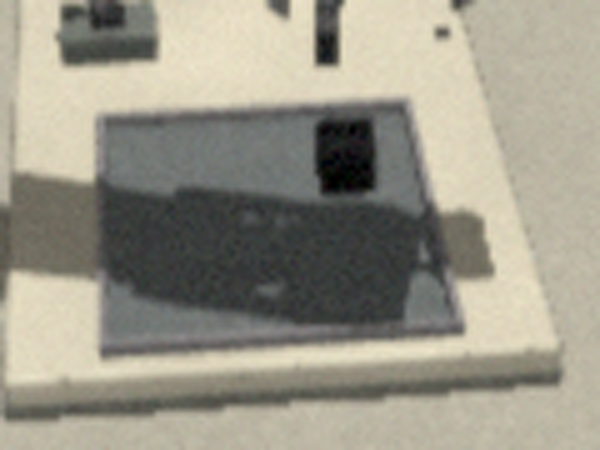

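Mount C lies black-faced in the tray at (345,157), its top about 41 mm above the cloth, so it's flat down. Next is mount A.

Emit:
servo_tool:
  steps: "-49 -29 8 0 0 0 1;-49 -29 8 0 0 0 1;-49 -29 8 0 0 0 1;-49 -29 8 0 0 0 1;-49 -29 8 0 0 0 1;0 0 0 0.41 -3.25 8.87 1;0 0 0 0.41 -3.25 8.87 1;0 0 0 0.41 -3.25 8.87 1"

```text
clock: 15.4
tool_pos: [0.4809, -0.1521, 0.1295]
tool_rot: [[0.37, 0.926, -0.071], [0.927, -0.363, 0.098], [0.065, -0.102, -0.993]]
force: [-0.0, 0.5, 1.7]
width: 0.997
```

Emit:
servo_tool:
  steps: "0 0 0 0.41 -3.25 8.87 1;0 0 0 0.41 -3.25 8.87 1;0 0 0 0.41 -3.25 8.87 1;0 0 0 0.41 -3.25 8.87 1;0 0 0 0.41 -3.25 8.87 1;0 0 0 0.41 -3.25 8.87 1;0 0 0 0 0 0 1"

```text
clock: 16.27
tool_pos: [0.4815, -0.1516, 0.1291]
tool_rot: [[0.9, 0.28, -0.334], [0.265, -0.96, -0.091], [-0.346, -0.006, -0.938]]
force: [0.1, -0.3, -0.2]
width: 0.999
```

```bash
python3 - <<'E'
from fit import *
for n in('side','top'): print(fit({n:cap(n)[0]},[.489,-.144]))
E
python3 plan.py .489 -.1436 .028 16 -20
```

```text
(array([ 0.49039131, -0.14342531, 13.27334892]), np.float64(0.09821689018223584))
(array([ 5.43579315e-01, -7.79820624e-02, -1.64889640e+02]), np.float64(0.06702395961716834))
t 16.38 p [ 481.3  -151.76  129.66] q [-0.41  0.2   1.79 -0.22  1.43  0.94] F [ 0.11 -0.41 -0.12] w 1.001
turn [-0.18  0.2   0.39] shift before turn [ 44.26  -5.08 111.1 ] shift after turn [ 43.84  -5.72 111.23]
```

Emit:
servo_tool:
  steps: "44 -5 0 0 0 0 1;0 0 50 0 0 0 1;0 0 40 0 0 0 1;0 0 21 0 0 0 1;0 0 0 0 0 0 1;0 0 0 0 0 0 1;0 0 0 0 0 0 -1;0 0 0 0 0 0 -1"

```text
clock: 17.38
tool_pos: [0.4841, -0.1459, 0.0118]
tool_rot: [[0.901, 0.28, -0.33], [0.263, -0.96, -0.095], [-0.344, -0.001, -0.939]]
force: [0.1, -0.5, -0.4]
width: 0.821
```

Emit:
servo_tool:
  steps: "0 0 0 0 0 0 -1;0 0 0 0 0 0 -1;0 0 0 0 0 0 -1;0 0 0 0 0 0 -1;-15 0 -42 0 0 0 -1;-15 0 -42 0 0 0 -1;-15 0 -42 0 0 0 -1;0 0 0 0 0 0 -1"

```text
clock: 18.38
tool_pos: [0.4869, -0.1466, 0.1481]
tool_rot: [[0.903, 0.28, -0.325], [0.262, -0.96, -0.097], [-0.34, 0.002, -0.941]]
force: [0.7, 0.3, -1.3]
width: 0.384
```

```bash
python3 plan.py .4886 .1735 .2 95.5 -20; python3 plan.py .4886 .1735 .2 95.5 65
```

```text
t 18.38 p [ 486.88 -146.59  148.14] q [-0.4   0.18  1.77 -0.22  1.46  0.95] F [ 0.73  0.28 -1.27] w 0.384
turn [-26.9   -0.03 -74.55] shift before turn [  72.82 -300.37  -63.19] shift after turn [ 281.51   32.39 -138.65]
t 18.38 p [ 486.88 -146.59  148.14] q [-0.4   0.18  1.77 -0.22  1.46  0.95] F [ 0.73  0.28 -1.27] w 0.384
turn [ 33.07  70.01 -79.22] shift before turn [  73.62 -323.65  -73.98] shift after turn [181.58  32.39 285.7 ]
```

Emit:
servo_tool:
  steps: "12 -53 -12 0 0 0 -1;12 -53 -12 0 0 0 -1;12 -53 -12 0 0 0 -1;12 -53 -12 0 0 0 -1;12 -53 -12 0 0 0 -1;12 -53 -12 0 0 0 -1;0 0 0 3 6.37 -7.2 -1;0 0 0 3 6.37 -7.2 -1"

```text
clock: 19.38
tool_pos: [0.4833, 0.1865, 0.1859]
tool_rot: [[0.859, 0.481, -0.175], [0.501, -0.861, 0.089], [-0.108, -0.164, -0.98]]
force: [-0.7, -1.3, -2.4]
width: 0.383
```

Emit:
servo_tool:
  steps: "0 0 0 3 6.37 -7.2 -1;0 0 0 3 6.37 -7.2 -1;0 0 0 3 6.37 -7.2 -1;0 0 0 3 6.37 -7.2 -1;0 0 0 3 6.37 -7.2 -1;0 0 0 3 6.37 -7.2 -1;0 0 0 3 6.37 -7.2 -1;0 0 0 3 6.37 -7.2 -1"

```text
clock: 20.38
tool_pos: [0.4834, 0.1853, 0.1865]
tool_rot: [[0.083, 0.996, -0.04], [0.518, -0.009, 0.855], [0.851, -0.092, -0.517]]
force: [-0.1, 0.7, -2.0]
width: 0.383
```

Emit:
servo_tool:
  steps: "0 0 0 3 6.37 -7.2 -1;0 0 0 0 0 0 -1;0 0 0 0 0 0 -1"

```text
clock: 20.75
tool_pos: [0.484, 0.1856, 0.1877]
tool_rot: [[-0.032, 0.996, -0.088], [0.419, 0.094, 0.903], [0.907, -0.008, -0.421]]
force: [-0.3, -0.4, -1.1]
width: 0.382
```

```bash
python3 plan.py .4886 .1735 .063 95.5 65
```

```text
t 20.75 p [484.03 185.62 187.66] q [-0.35  0.18  2.01  0.96  1.65 -0.73] F [-0.27 -0.36 -1.09] w 0.382
turn [-0.09 -0.13 -0.49] shift before turn [-118.37    4.5    60.08] shift after turn [-118.27    3.39   60.36]
```

Emit:
servo_tool:
  steps: "-30 1 15 0 0 0 -1;-30 1 15 0 0 0 -1;-30 1 15 0 0 0 -1;-28 0 15 0 0 0 -1;-4 0 2 0 0 0 -1;-3 0 1 0 0 0 -1;-1 0 1 0 0 0 -1;0 0 0 0 0 0 -1"

```text
clock: 21.75
tool_pos: [0.4866, 0.1907, 0.0478]
tool_rot: [[-0.036, 0.995, -0.088], [0.419, 0.095, 0.903], [0.907, -0.004, -0.42]]
force: [0.0, 0.4, -1.1]
width: 0.384
```

```bash
python3 plan.py .4886 .1735 .0525 95.5 65
```

```text
t 21.75 p [486.59 190.7   47.76] q [-0.34  0.48  1.98  0.97  1.49 -0.95] F [ 0.01  0.37 -1.14] w 0.384
turn [-0.05 -0.16 -0.25] shift before turn [-3.02  0.36  1.29] shift after turn [-3.02  0.35  1.3 ]
```

Emit:
servo_tool:
  steps: "-2 0 1 0 0 0 -1;-1 0 0.5 0 0 0 -1;0 0 0 0 0 0 -1;0 0 0 0 0 0 -0.06;0 0 0 0 0 0 -0.06;0 0 0 0 0 0 -0.06;0 0 0 0 0 0 -0.06"

```text
clock: 22.62
tool_pos: [0.486, 0.1911, 0.0441]
tool_rot: [[-0.035, 0.995, -0.089], [0.417, 0.095, 0.904], [0.908, -0.006, -0.418]]
force: [-1.6, -0.9, 5.4]
width: 0.468
```

Emit:
servo_tool:
  steps: "0 0 -30 0 0 0 -0.06;0 0 -40 0 0 0 -0.06;40 0 -40 0 0 0 0.3;40 0 -30 0 -10 0 1;30 0 -30 0 -10 0 1;0 0 -20 0 -10 0 1;0 0 0 0 -10 0 1;0 0 0 0 -10 0 1"

```text
clock: 23.62
tool_pos: [0.4988, 0.0755, 0.2316]
tool_rot: [[-0.09, 0.996, -0.026], [0.963, 0.093, 0.254], [0.255, -0.002, -0.967]]
force: [-0.0, 0.1, -0.6]
width: 0.998
```

```bash
python3 - <<'E'
from fit import *
P={n:cap(n) for n in('side','top')}
for n in P: print(n,*fit({n:P[n][0]},[.621,-.258]))
cv2.imwrite('pics/side3.png',P['side'][0])
C=cloud('side',P['side'][1])
for x0 in (.45,.55):
  q=C[(C[...,2]>.05)&(C[...,2]<.09)&(C[...,0]>x0)&(C[...,0]<x0+.085)&(C[...,1]>.1)&(C[...,1]<.24)]; print(len(q),q.min(0),q.max(0),np.percentile(q,95,axis=0))
E
python3 plan.py .621 -.258 .13 -7.5 -20
```

```text
side [ 0.62108414 -0.25876429 -7.74083651] 0.0038101188362822443
top [ 0.6218149  -0.25661828 -7.32252316] 0.009405410009820035
133 [0.47135139 0.14957561 0.05021955] [0.5052533  0.19110051 0.08020639] [0.50495033 0.18098522 0.0776543 ]
144 [0.57748277 0.15773455 0.05029887] [0.61407102 0.20030406 0.0807872 ] [0.61375206 0.19598568 0.07793954]
t 23.73 p [498.44  78.33 232.36] q [-0.21 -0.11  1.9   0.25  1.44 -0.36] F [-0.66 -0.33 -0.43] w 1.0
turn [  4.43 -24.87 104.31] shift before turn [-364.68   82.48   26.19] shift after turn [190.44 317.45  58.62]
```

Emit:
servo_tool:
  steps: "-52 12 2 0 0 0 1;-52 12 2 0 0 0 1;-52 12 2 0 0 0 1;-52 12 2 0 0 0 1;-52 12 2 0 0 0 1;-52 12 2 0 0 0 1;-52 12 2 0 0 0 1;0 0 0 0.4 -2.27 9.5 1"

```text
clock: 24.72
tool_pos: [0.6122, -0.2657, 0.1164]
tool_rot: [[0.085, 0.996, -0.04], [0.971, -0.074, 0.226], [0.222, -0.058, -0.973]]
force: [-0.5, 0.7, -0.9]
width: 1.001
```

Emit:
servo_tool:
  steps: "0 0 0 0.4 -2.27 9.5 1;0 0 0 0.4 -2.27 9.5 1;0 0 0 0.4 -2.27 9.5 1;0 0 0 0.4 -2.27 9.5 1;0 0 0 0.4 -2.27 9.5 1;0 0 0 0.4 -2.27 9.5 1;0 0 0 0.4 -2.27 9.5 1;0 0 0 0.4 -2.27 9.5 1"

```text
clock: 25.72
tool_pos: [0.613, -0.2622, 0.1195]
tool_rot: [[0.947, 0.174, -0.271], [0.192, -0.981, 0.039], [-0.259, -0.089, -0.962]]
force: [-0.0, -0.6, 0.3]
width: 0.997
```

Emit:
servo_tool:
  steps: "0 0 0 0.4 -2.27 9.5 1;0 0 0 0.4 -2.27 9.5 1;0 0 0 0 0 0 1"

```text
clock: 26.1
tool_pos: [0.6133, -0.2623, 0.1192]
tool_rot: [[0.928, -0.137, -0.346], [-0.127, -0.991, 0.05], [-0.349, -0.002, -0.937]]
force: [-0.6, -0.9, 0.5]
width: 1.002
```

```bash
python3 plan.py .621 -.2576 .028 -7.5 -20; python3 - <<'E'
from fit import *
print(fit({'side':cap('side')[0]},[.621,-.258]))
E
```

```text
t 26.1 p [ 613.31 -262.31  119.21] q [-0.52  0.59  1.3  -0.13  1.59  1.21] F [-0.55 -0.93  0.47] w 1.002
turn [-0.25  0.43 -0.3 ] shift before turn [ 38.53  -5.42 102.05] shift after turn [ 37.78  -5.67 102.32]
(array([ 0.62214087, -0.26075432, -9.37025494]), np.float64(0.042546045616298385))
```

Emit:
servo_tool:
  steps: "38 -5 0 0 0 0 1;0 0 45 0 0 0 1;0 0 40 0 0 0 1;0 0 17 0 0 0 1;0 0 0 0 0 0 1;0 0 0 0 0 0 1;0 0 0 0 0 0 -1;0 0 0 0 0 0 -1"

```text
clock: 27.15
tool_pos: [0.6157, -0.2573, 0.0136]
tool_rot: [[0.929, -0.138, -0.342], [-0.13, -0.99, 0.046], [-0.346, 0.001, -0.938]]
force: [0.1, -0.5, 0.3]
width: 0.824
```

Emit:
servo_tool:
  steps: "0 0 0 0 0 0 -1;0 0 0 0 0 0 -1;0 0 0 0 0 0 -1;0 0 0 0 0 0 -1;-15 0 -42 0 0 0 -1;-15 0 -42 0 0 0 -1;-15 0 -42 0 0 0 -1;0 0 0 0 0 0 -1"

```text
clock: 28.15
tool_pos: [0.6188, -0.2583, 0.1508]
tool_rot: [[0.931, -0.138, -0.337], [-0.131, -0.99, 0.043], [-0.34, 0.004, -0.941]]
force: [-0.1, 0.4, -2.1]
width: 0.378
```

```bash
python3 plan.py .551 .099 .2 95.5 65
```

```text
t 28.15 p [ 618.79 -258.33  150.76] q [-0.51  0.56  1.28 -0.13  1.63  1.21] F [-0.1   0.42 -2.1 ] w 0.378
turn [  42.72   59.21 -102.31] shift before turn [-127.68 -361.17    0.8 ] shift after turn [197.69 -33.22 326.44]
```

Emit:
servo_tool:
  steps: "-18 -51.5 0 0 0 0 -1;-18 -51.5 0 0 0 0 -1;-18 -51.5 0 0 0 0 -1;-18 -51.5 0 0 0 0 -1;-18 -51.5 0 0 0 0 -1;-18 -51.5 0 0 0 0 -1;-18 -51.5 0 0 0 0 -1;0 0 0 0 0 0 -1"

```text
clock: 29.15
tool_pos: [0.5474, 0.1192, 0.188]
tool_rot: [[0.928, -0.133, -0.347], [-0.125, -0.991, 0.046], [-0.35, 0.001, -0.937]]
force: [0.1, -0.0, -1.4]
width: 0.382
```

Emit:
servo_tool:
  steps: "0 0 0 3.56 4.93 -8.53 -1;0 0 0 3.56 4.93 -8.53 -1;0 0 0 3.56 4.93 -8.53 -1;0 0 0 3.56 4.93 -8.53 -1;0 0 0 3.56 4.93 -8.53 -1;0 0 0 3.56 4.93 -8.53 -1;0 0 0 3.56 4.93 -8.53 -1;0 0 0 3.56 4.93 -8.53 -1"

```text
clock: 30.15
tool_pos: [0.5483, 0.1152, 0.1881]
tool_rot: [[0.532, 0.845, 0.058], [0.599, -0.424, 0.68], [0.599, -0.327, -0.731]]
force: [-0.8, 0.1, -1.6]
width: 0.381
```

Emit:
servo_tool:
  steps: "0 0 0 3.56 4.93 -8.53 -1;0 0 0 3.56 4.93 -8.53 -1;0 0 0 3.56 4.93 -8.53 -1;0 0 0 3.56 4.93 -8.53 -1;0 0 0 0 0 0 -1;0 0 0 0 0 0 -1"

```text
clock: 30.9
tool_pos: [0.5489, 0.116, 0.1892]
tool_rot: [[-0.031, 0.995, -0.09], [0.419, 0.095, 0.903], [0.908, -0.01, -0.42]]
force: [-0.1, 0.0, -1.3]
width: 0.381
```

```bash
python3 plan.py .551 .099 .063 95.5 65
```

```text
t 30.9 p [548.88 116.   189.18] q [-0.43  0.33  1.81  0.92  1.73 -0.73] F [-0.08  0.05 -1.34] w 0.381
turn [-0.17 -0.19 -0.56] shift before turn [-121.77    1.83   56.4 ] shift after turn [-121.59    0.48   56.81]
```

Emit:
servo_tool:
  steps: "-30 1 14 0 0 0 -1;-30 1 14 0 0 0 -1;-30 0 14 0 0 0 -1;-31 0 14 0 0 0 -1;-4 0 2 0 0 0 -1;-3 0 1 0 0 0 -1;-1 0 1 0 0 0 -1;0 0 0 0 0 0 -1"

```text
clock: 31.9
tool_pos: [0.5505, 0.1167, 0.0484]
tool_rot: [[-0.035, 0.995, -0.09], [0.418, 0.097, 0.903], [0.908, -0.006, -0.419]]
force: [-0.5, 0.2, -0.8]
width: 0.384
```

Emit:
servo_tool:
  steps: "-2 0 1 0 0 0 -1;-1 0 0 0 0 0 -1;0 0 0 0 0 0 -1"

```text
clock: 32.28
tool_pos: [0.5501, 0.1166, 0.0446]
tool_rot: [[-0.034, 0.995, -0.091], [0.417, 0.097, 0.904], [0.908, -0.007, -0.418]]
force: [-0.2, 1.7, -0.9]
width: 0.384
```

Emit:
servo_tool:
  steps: "0 0 0 0 0 0 -0.06;0 0 0 0 0 0 -0.06;0 0 0 0 0 0 -0.06;0 0 0 0 0 0 -0.06"

```text
clock: 32.78
tool_pos: [0.55, 0.1166, 0.0445]
tool_rot: [[-0.034, 0.995, -0.091], [0.417, 0.097, 0.904], [0.908, -0.007, -0.418]]
force: [-0.3, 0.6, 1.8]
width: 0.468
```

Emit:
servo_tool:
  steps: "0 0 -30 0 0 0 -0.06;0 0 -40 0 0 0 -0.06;40 0 -40 0 0 0 0.3;40 0 -30 0 -10 0 1;30 0 -30 0 -10 0 1;0 0 -20 0 -10 0 1;0 0 0 0 -10 0 1;0 0 0 0 -10 0 1"

```text
clock: 33.78
tool_pos: [0.5631, 0.001, 0.2326]
tool_rot: [[-0.091, 0.995, -0.029], [0.962, 0.095, 0.255], [0.257, -0.005, -0.966]]
force: [0.8, -0.3, -0.5]
width: 1.0
```

```bash
python3 plan.py .4378 -.4012 .2 -12.2 0
python3 - <<'E'
from h import *
P={n:cap(n) for n in('side','top')}
for n in P: cv2.imwrite(f'pics/{n}4.png',P[n][0])
A=cv2.convertScaleAbs(cv2.resize(P['side'][0][125:245,250:370],(600,600),interpolation=cv2.INTER_CUBIC),alpha=1.7); cv2.imwrite('pics/i.png',A)
C=cloud('side',P['side'][1])
for x0,y0 in ((.45,.14),(.55,.14),(.50,.055)):
  q=C[(C[...,2]>.05)&(C[...,2]<.09)&(C[...,0]>x0)&(C[...,0]<x0+.085)&(C[...,1]>y0)&(C[...,1]<y0+.1)]; print(len(q),q.min(0),q.max(0),np.percentile(q,95,axis=0))
C=cloud('top',P['top'][1]); q=C[(C[...,2]>.1)&(C[...,2]<.14)&(C[...,0]>.38)&(C[...,0]<.5)&(C[...,1]<-.3)&(C[...,1]>-.47)]; print('hcloudtop',len(q),q.mean(0))
E
```

```text
t 33.77 p [563.13   1.03 232.63] q [-0.32  0.06  1.73  0.24  1.46 -0.45] F [ 0.77 -0.29 -0.48] w 1.0
turn [-14.15  -9.97 106.96] shift before turn [-388.85 -162.93  -49.14] shift after turn [-37.5  419.64  51.63]
134 [0.47127891 0.14961273 0.05003569] [0.5054185  0.19266027 0.07884365] [0.50502972 0.18238271 0.07810909]
143 [0.57751885 0.15658439 0.05085976] [0.61402881 0.20048033 0.07932751] [0.61381086 0.19603644 0.07777834]
160 [0.50175419 0.07560436 0.05005722] [0.5677951  0.15486034 0.07912402] [0.56771955 0.11560116 0.07717134]
hcloudtop 64 [ 0.4378475  -0.39999389  0.11327591]
```

View pics/i.png

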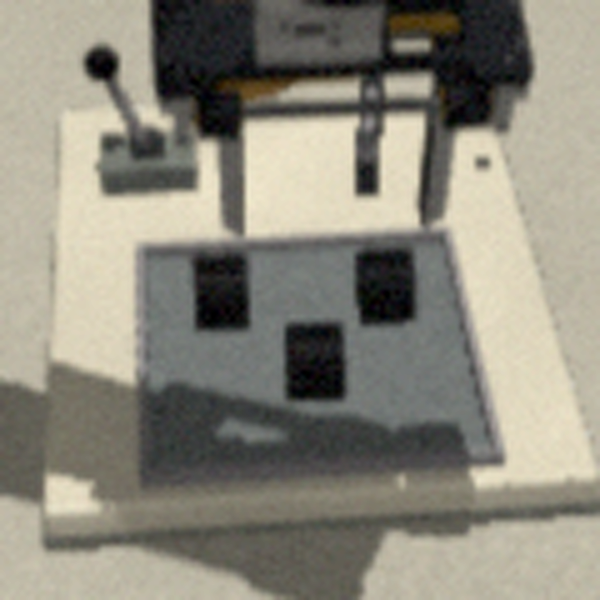

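The crop shows three mounts side by side on the cloth at (222,292), (387,287) and (315,362), all about 41 mm high and so flat down. The lever is still off. Next is the weight.

Emit:
servo_tool:
  steps: "-48.6 -20.4 -6 0 0 0 1;-48.6 -20.4 -6 0 0 0 1;-48.6 -20.4 -6 0 0 0 1;-48.6 -20.4 -6 0 0 0 1;-48.6 -20.4 -6 0 0 0 1;-48.6 -20.4 -6 0 0 0 1;-48.6 -20.4 -6 0 0 0 1;-48.6 -20.4 -6 0 0 0 1"

```text
clock: 34.88
tool_pos: [0.4358, -0.4018, 0.1754]
tool_rot: [[-0.09, 0.995, -0.032], [0.96, 0.095, 0.264], [0.266, -0.007, -0.964]]
force: [0.2, 0.2, -0.4]
width: 1.001
```

Emit:
servo_tool:
  steps: "0 0 0 -1.29 -0.91 9.72 1;0 0 0 -1.29 -0.91 9.72 1;0 0 0 -1.29 -0.91 9.72 1;0 0 0 -1.29 -0.91 9.72 1;0 0 0 -1.29 -0.91 9.72 1;0 0 0 -1.29 -0.91 9.72 1;0 0 0 -1.29 -0.91 9.72 1;0 0 0 -1.29 -0.91 9.72 1"

```text
clock: 35.88
tool_pos: [0.4364, -0.4001, 0.1755]
tool_rot: [[0.957, 0.288, 0.04], [0.284, -0.956, 0.076], [0.061, -0.062, -0.996]]
force: [0.4, 0.0, 0.1]
width: 0.998
```

Emit:
servo_tool:
  steps: "0 0 0 -1.29 -0.91 9.72 1;0 0 0 -1.29 -0.91 9.72 1;0 0 0 -1.29 -0.91 9.72 1;0 0 0 0 0 0 1;0 0 0 0 0 0 1"

```text
clock: 36.5
tool_pos: [0.4367, -0.4001, 0.176]
tool_rot: [[0.978, -0.208, -0.004], [-0.208, -0.978, 0.007], [-0.005, -0.006, -1.0]]
force: [0.5, 0.3, 0.4]
width: 1.0
```

```bash
python3 plan.py .4378 -.4010 .095 -12.2 0
```

```text
t 36.5 p [ 436.74 -400.15  176.05] q [-0.93  0.14  1.73  0.    1.28  0.85] F [0.54 0.29 0.36] w 1.0
turn [-0.35  0.28  0.19] shift before turn [  1.71   1.23 100.03] shift after turn [  1.22   0.61 100.05]
```

Emit:
servo_tool:
  steps: "1 1 0 -0.35 0.28 0.2 1;0 0 45 0 0 0 1;0 0 40 0 0 0 1;0 0 15 0 0 0 1;0 0 0 0 0 0 1;0 0 0 0 0 0 -1;0 0 0 0 0 0 -1;0 0 0 0 0 0 -1"

```text
clock: 37.5
tool_pos: [0.4384, -0.4019, 0.0777]
tool_rot: [[0.977, -0.213, 0.001], [-0.213, -0.977, -0.003], [0.002, 0.003, -1.0]]
force: [-0.1, -0.2, -0.7]
width: 0.72
```

Emit:
servo_tool:
  steps: "0 0 0 0 0 0 -1;0 0 0 0 0 0 -1;0 0 0 0 0 0 -1;0 0 0 0 0 0 -1;0 0 0 0 0 0 -1;0 0 -2 0 0 0 -1;0 0 -5 0 0 0 -1;0 0 0 0 0 0 -1"

```text
clock: 38.5
tool_pos: [0.4378, -0.4012, 0.0835]
tool_rot: [[0.977, -0.213, -0.0], [-0.213, -0.977, -0.001], [0.0, 0.001, -1.0]]
force: [-0.4, 0.6, -6.4]
width: 0.191
```

```bash
python3 plan.py .583 .355 .23 5.2 0
```

```text
t 38.5 p [ 437.84 -401.17   83.53] q [-0.93  0.25  1.79 -0.    1.1   0.85] F [-0.36  0.59 -6.41] w 0.191
turn [  0.09   0.01 -17.5 ] shift before turn [ -19.25 -769.55 -128.61] shift after turn [ 213.1  -739.9  -127.47]
```

Emit:
servo_tool:
  steps: "0 0 -40 0 0 0 -1;0 0 -45 0 0 0 -1;0 0 -45 0 0 0 -1;-1 -50 -5 0 0 0 -1;-1 -50 0 0 0 0 -1;-1 -50 0 0 0 0 -1;-1 -50 0 0 0 0 -1;-1 -50 0 0 0 0 -1"

```text
clock: 39.5
tool_pos: [0.4861, -0.154, 0.2179]
tool_rot: [[0.977, -0.213, -0.0], [-0.213, -0.977, -0.001], [0.0, 0.001, -1.0]]
force: [-0.4, 0.1, -5.5]
width: 0.194
```

Emit:
servo_tool:
  steps: "-1 -50 0 0 0 0 -1;-1 -50 0 0 0 0 -1;-1 -50 0 0 0 0 -1;-1 -50 0 0 0 0 -1;-1 -50 0 0 0 0 -1;0 -40 0 0 0 0 -1;0 0 0 0 0 -8.75 -1;0 0 0 0 0 -8.75 -1"

```text
clock: 40.5
tool_pos: [0.5427, 0.1293, 0.2171]
tool_rot: [[0.995, 0.097, -0.001], [0.097, -0.995, -0.002], [-0.001, 0.002, -1.0]]
force: [0.6, 0.6, -6.9]
width: 0.191
```

```bash
python3 plan.py .575 .3543 .23 5.2 0
cat > ov.py <<'E'
from h import *
def seg(im,n,a,b,o,s,col):
    q=[(px(n,np.array(p))-o+.5)*s-.5 for p in(a,b)]; cv2.line(im,*[tuple(int(v) for v in p) for p in q],col,1,cv2.LINE_AA)
def box(im,n,c,yaw,d,z0,z1,o,s,col):
    R=np.array([[np.cos(yaw),-np.sin(yaw)],[np.sin(yaw),np.cos(yaw)]]); k=[np.array(c)+R@(np.array(v)*np.array(d)/2) for v in((1,1),(1,-1),(-1,-1),(-1,1))]
    for i in range(4):
        for z in(z0,z1): seg(im,n,[*k[i],z],[*k[(i+1)%4],z],o,s,col)
        seg(im,n,[*k[i],z0],[*k[i],z1],o,s,col)
def crop(p,o,wh,s): return cv2.convertScaleAbs(cv2.resize(p[o[1]:o[1]+wh[1],o[0]:o[0]+wh[0]],None,fx=s,fy=s,interpolation=cv2.INTER_CUBIC),alpha=1.6)
def hitch(im,n,c,yd,o,s):
    y=np.deg2rad(yd); Y=np.array([-np.sin(y),np.cos(y)]); X=np.array([np.cos(y),np.sin(y)])
    for k in(-1,1): box(im,n,np.array(c)+k*.04*Y,y,(.018,.010),.035,.087,o,s,(0,0,255))
    for k in(-1,1): seg(im,n,[*(np.array(c)+k*.006*X+.035*Y),.076],[*(np.array(c)+k*.006*X-.035*Y),.076],o,s,(0,255,0))
E
python3 - <<'E'
from ov import *
I=[]
for n in('top','side'):
    p=cv2.imread(f'pics/{n}0.png'); o=np.array([196,180]) if n=='top' else np.array([305,125]); wh=(44,26) if n=='top' else (44,50); s=9
    im=crop(p,o,wh,s); raw=im.copy(); hitch(im,n,(.583,.355),5.3,o,s); I.append(np.hstack([raw,im]))
cv2.imwrite('pics/j.png',cv2.resize(np.vstack(I),None,fx=.87,fy=.87))
E
```

```text
t 40.5 p [542.73 129.34 217.13] q [ 0.03  0.02  1.78 -0.    1.34  1.51] F [ 0.59  0.58 -6.94] w 0.191
turn [0.1  0.08 0.37] shift before turn [  53.95 -220.78    5.69] shift after turn [  52.53 -221.11    6.13]
```

View pics/j.png

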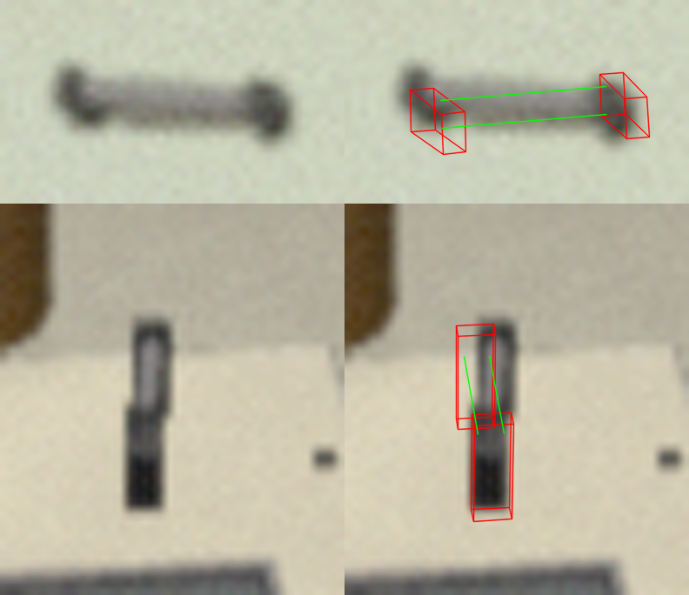

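The overlay shows the hitch is yawed the other way, about -5°: posts in the top crop at (75,95) and (265,108). I'll fit it numerically.

```bash
cat > hf.py <<'E'
from ov import *
from scipy.optimize import minimize
def polys(n,c,yd):
    y=np.deg2rad(yd); Y=np.array([-np.sin(y),np.cos(y),0]); X=np.array([np.cos(y),np.sin(y),0]); c=np.array([*c,0]); out=[]
    for k in(-1,1): out.append([c+k*.04*Y+a*.009*X+b*.005*Y+[0,0,z] for a in(-1,1) for b in(-1,1) for z in(.035,.087)])
    out.append([c+b*.036*Y+.006*np.cos(t)*X+[0,0,.076+.006*np.sin(t)] for b in(-1,1) for t in np.linspace(0,6.28,16)])
    return [cv2.convexHull(np.array([px(n,q) for q in P],np.float32))[:,0] for P in out]
D=[]
for n,o,wh in(('top',np.array([196,180]),(44,26)),('side',np.array([315,143]),(20,45))):
    g=cv2.cvtColor(cv2.imread(f'pics/{n}0.png')[o[1]:o[1]+wh[1],o[0]:o[0]+wh[0]],cv2.COLOR_BGR2GRAY).astype(float); lo,hi=np.percentile(g,8),np.percentile(g,70)
    D.append((n,o,cv2.resize(np.clip((hi-g)/(hi-lo)*1.3,0,1),None,fx=6,fy=6)))
def cost(p,D=D):
    e=0
    for n,o,m in D:
        k=np.zeros(m.shape)
        for h in polys(n,p[:2],p[2]*100): cv2.fillPoly(k,[np.int32(((h-o+.5)*6-.5)*16)],1,shift=4)
        e+=np.mean((cv2.GaussianBlur(k,(0,0),5)-m)**2)
    return e
s=np.array([[.583,.355,-.05],[.589,.355,-.05],[.583,.361,-.05],[.583,.355,.0]])
for d in(D,D[:1],D[1:]): r=minimize(cost,s[0],args=(d,),method='Nelder-Mead',options=dict(initial_simplex=s)); print(r.x,r.fun)
r=minimize(cost,s[0],method='Nelder-Mead',options=dict(initial_simplex=s))
I=[]
for n,o,wh in(('top',np.array([196,180]),(44,26)),('side',np.array([305,125]),(44,50))):
    im=crop(cv2.imread(f'pics/{n}0.png'),o,wh,9); hitch(im,n,r.x[:2],r.x[2]*100,o,9); I.append(im)
cv2.imwrite('pics/k.png',np.hstack([np.vstack([I[0],np.zeros((216,396,3),np.uint8)]),I[1]]))
E
python3 hf.py
```

```text
[ 0.58644047  0.3602057  -0.03169218] 0.39188505923311306
[ 0.58476677  0.36033768 -0.04139591] 0.02301284403171908
[ 0.58742637  0.36186507 -0.03377465] 0.3661100906344368
```

View pics/k.png

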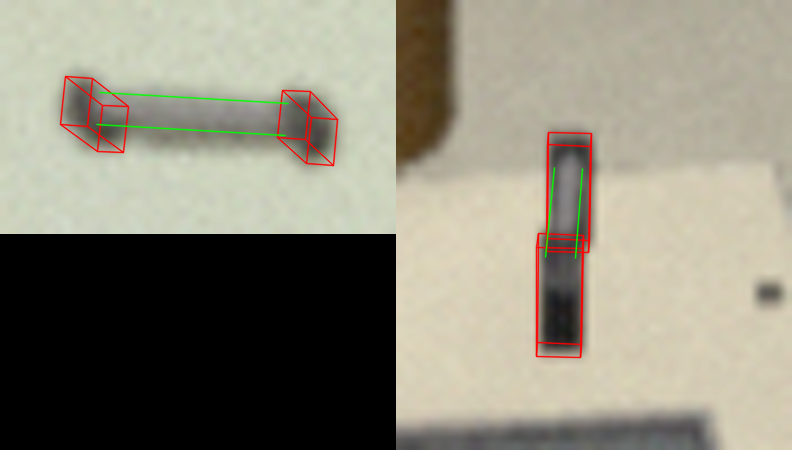

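The fitted wireframe matches the posts and pin in both views. I'll use pin ≈ (0.5855, 0.3602), yaw -4°, and move above it.

```bash
python3 plan.py .5775 .3608 .203 -4 0
```

```text
t 40.5 p [542.73 129.34 217.13] q [ 0.03  0.02  1.78 -0.    1.34  1.51] F [ 0.59  0.58 -6.94] w 0.191
turn [0.1  0.07 9.57] shift before turn [  57.1  -227.05   32.67] shift after turn [  18.54 -233.32   33.13]
```

Emit:
servo_tool:
  steps: "11 -45 0 0 0 0 -1;11 -45 0 0 0 0 -1;11 -45 0 0 0 0 -1;12 -46 0 0 0 0 -1;12 -46 0 0 0 0 -1;0 0 16 0 0 9.5 -1;0 0 16 0 0 0 -1;0 0 0 0 0 0 -1"

```text
clock: 41.5
tool_pos: [0.5779, 0.3587, 0.1824]
tool_rot: [[0.997, -0.073, -0.005], [-0.073, -0.997, -0.004], [-0.005, 0.004, -1.0]]
force: [0.0, 0.2, -6.2]
width: 0.19
```

```bash
python3 plan.py .5775 .3608 .203 -4 0
cat > wt.py <<'E'
from hf import *
# project expected weight from measured TCP
s=monitor.observe(); T=np.array(s['tool_pos']); R=np.array(s['tool_rot']); yaw=np.arctan2(R[1,0],R[0,0]); f=T[2]-.0772
print('feet z',f)
I=[]
for n,o,wh in(('top',np.array([180,160]),(60,60)),('side',np.array([290,90]),(70,90))):
    p=cap(n)[0]; im=crop(p,o,wh,6.6); raw=im.copy(); hitch(im,n,(.5855,.3602),-4,o,6.6)
    box(im,n,T[:2],yaw,(.072,.032),f,f+.068,o,6.6,(255,0,0)); box(im,n,T[:2],yaw,(.03,.018),f+.068,f+.115,o,6.6,(255,255,0))
    k=np.zeros((600,im.shape[1],3),np.uint8); k[:im.shape[0]]=im[:600]; I.append(k)
cv2.imwrite('pics/wt%d.png'%int(s['clock']),cv2.resize(np.hstack(I),None,fx=.93,fy=.93)); 
E
python3 wt.py; ls pics/wt*
```

```text
t 41.5 p [577.86 358.69 182.39] q [ 0.39  0.34  1.49 -0.    1.32  2.03] F [ 0.01  0.21 -6.16] w 0.19
turn [ 0.24  0.28 -0.21] shift before turn [-0.52 -2.08 -1.62] shift after turn [-0.51 -2.08 -1.61]
[ 0.58644047  0.3602057  -0.03169218] 0.39188505923311306
[ 0.58476677  0.36033768 -0.04139591] 0.02301284403171908
[ 0.58742637  0.36186507 -0.03377465] 0.3661100906344368
feet z 0.10518974745812527
pics/wt41.png
```

View pics/wt41.png

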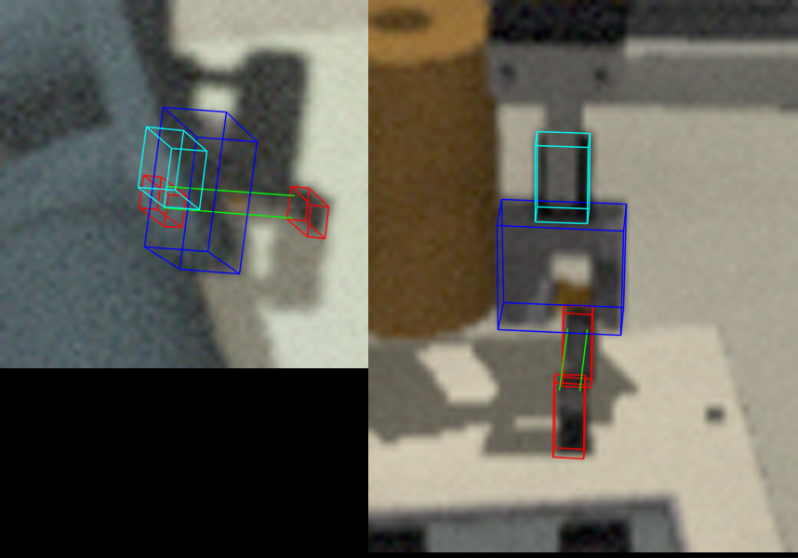

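The overlay matches the held weight and the hitch, with the mouth at (573,290) in line above the pin. I'll lower it.

Emit:
servo_tool:
  steps: "0.6 -2 0 0.2 0.3 -0.2 -1;0 0 12 0 0 0 -1;0 0 12 0 0 0 -1;0 0 10 0 0 0 -1;0 0 8 0 0 0 -1;0 0 4 0 0 0 -1;0 0 0 0 0 0 -1"

```text
clock: 42.48
tool_pos: [0.5804, 0.3617, 0.1422]
tool_rot: [[0.997, -0.071, 0.005], [-0.071, -0.997, 0.001], [0.005, -0.001, -1.0]]
force: [-6.8, -4.3, 7.7]
width: 0.193
```

Emit:
servo_tool:
  steps: "0 0 3 0 0 0 -1;0 0 3 0 0 0 -1;0 0 0 0 0 0 -1"

```text
clock: 42.85
tool_pos: [0.5816, 0.3626, 0.1378]
tool_rot: [[0.997, -0.071, 0.008], [-0.071, -0.997, 0.003], [0.008, -0.004, -1.0]]
force: [-5.4, -1.4, 8.2]
width: 0.19
```

```bash
python3 - <<'E'
from ov import *
s=monitor.observe(); T=np.array(s['tool_pos']); R=np.array(s['tool_rot']); yaw=np.arctan2(R[1,0],R[0,0]); f=T[2]-.0772; print(T,s['force'],s['ft_torque'])
p=cap('side')[0]; o=np.array([300,105]); wh=(44,62); im=crop(p,o,wh,9); raw=im.copy(); hitch(im,'side',(.5865,.3602),-4,o,9)
box(im,'side',T[:2],yaw,(.072,.032),f,f+.068,o,9,(255,0,0))
cv2.imwrite('pics/m.png',np.hstack([raw,im]))
E
```

```text
[0.58156593 0.36264947 0.13782234] [-5.44444936 -1.39158822  8.16030592] [-0.24101155  1.42558386  0.05032721]
```

View pics/m.png

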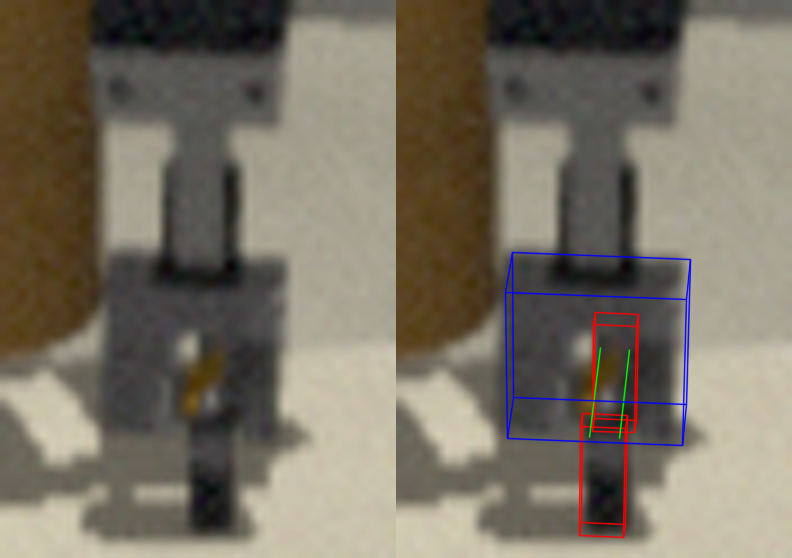

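The brass latch at (203,382) is already swung partly up by the pin, which sits central in the mouth. I'll continue down gently.

Emit:
servo_tool:
  steps: "-1 0 3 0 0 0 -1;0 0 3 0 0 0 -1;0 0 3 0 0 0 -1;0 0 0 0 0 0 -1"

```text
clock: 43.4
tool_pos: [0.5794, 0.3623, 0.124]
tool_rot: [[0.997, -0.071, 0.005], [-0.071, -0.997, 0.002], [0.005, -0.003, -1.0]]
force: [-3.0, 2.2, -0.7]
width: 0.191
```

Emit:
servo_tool:
  steps: "0 0 3 0 0 0 -1;0 0 3 0 0 0 -1;0 0 0 0 0 0 -1"

```text
clock: 43.78
tool_pos: [0.5793, 0.3611, 0.1167]
tool_rot: [[0.997, -0.072, 0.004], [-0.072, -0.997, -0.0], [0.004, -0.0, -1.0]]
force: [-0.8, -0.4, -6.0]
width: 0.196
```

Emit:
servo_tool:
  steps: "0 0 2 0 0 0 -1;0 0 2 0 0 0 -1;0 0 0 0 0 0 -1;0 0 0 0 0 0 -1"

```text
clock: 44.28
tool_pos: [0.5796, 0.362, 0.1145]
tool_rot: [[0.997, -0.071, 0.006], [-0.072, -0.997, 0.002], [0.006, -0.002, -1.0]]
force: [0.7, -0.4, -6.5]
width: 0.193
```

Emit:
servo_tool:
  steps: "0 0 1 0 0 0 -1;0 0 1 0 0 0 -1;0 0 0 0 0 0 -1;0 0 0 0 0 0 -1"

```text
clock: 44.78
tool_pos: [0.5796, 0.362, 0.1125]
tool_rot: [[0.997, -0.072, 0.006], [-0.072, -0.997, 0.002], [0.005, -0.002, -1.0]]
force: [0.1, -0.4, -6.7]
width: 0.194
```

Emit:
servo_tool:
  steps: "0 0 1 0 0 0 -1;0 0 1 0 0 0 -1;0 0 0 0 0 0 -1;0 0 0 0 0 0 -1"

```text
clock: 45.28
tool_pos: [0.5798, 0.3621, 0.1123]
tool_rot: [[0.997, -0.071, 0.006], [-0.071, -0.997, 0.001], [0.006, -0.002, -1.0]]
force: [-4.1, -1.3, 4.5]
width: 0.187
```

```bash
python3 - <<'E'
from ov import *
s=monitor.observe(); T=np.array(s['tool_pos']); R=np.array(s['tool_rot']); yaw=np.arctan2(R[1,0],R[0,0]); f=T[2]-.0772; print(T,s['force'],s['ft_torque'])
p=cap('side')[0]; o=np.array([300,105]); wh=(44,62); im=crop(p,o,wh,9); raw=im.copy(); hitch(im,'side',(.5865,.3602),-4,o,9)
box(im,'side',T[:2],yaw,(.072,.032),f,f+.068,o,9,(255,0,0))
cv2.imwrite('pics/n.png',np.hstack([raw,im]))
E
```

```text
[0.57977816 0.36209428 0.11232868] [-4.13420256 -1.25748943  4.45645619] [-0.55413774  1.01668601 -0.08130039]
```

View pics/n.png

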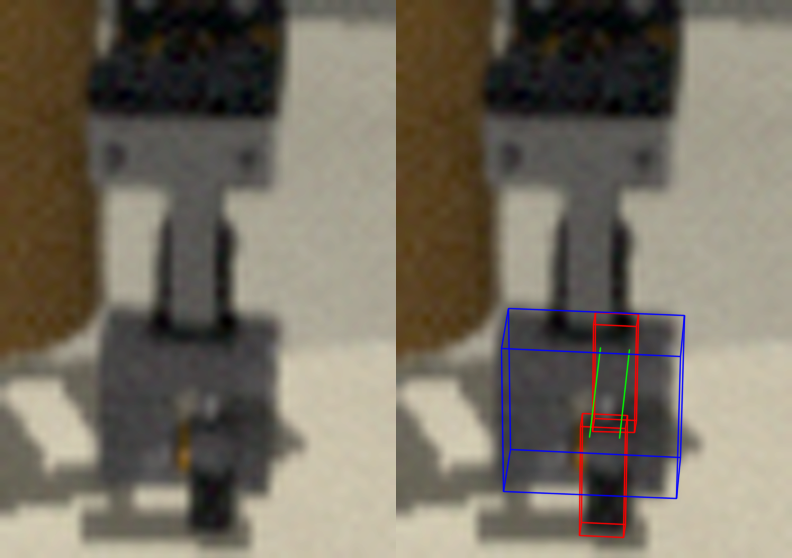

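The weight stands on the casing with the pin inside the hook. The latch is mostly hidden behind the post at (212,450). I'll release and rise.

Emit:
servo_tool:
  steps: "0 0 0 0 0 0 -0.3;0 0 0 0 0 0 -0.1;0 0 0 0 0 0 -0.1;0 0 0 0 0 0 -0.1;0 0 -20 0 0 0 -0.1;0 0 -40 0 0 0 -0.1;0 0 -50 0 0 0 -0.1;0 0 -20 0 0 0 -0.1"

```text
clock: 46.32
tool_pos: [0.5806, 0.3625, 0.246]
tool_rot: [[0.997, -0.071, 0.013], [-0.071, -0.997, 0.004], [0.012, -0.005, -1.0]]
force: [-0.2, -0.7, -0.3]
width: 0.45
```

Emit:
servo_tool:
  steps: "-40 30 -10 0 0 0 -1;-40 30 -10 0 0 0 -1;-40 30 0 0 0 0 -1;-40 20 0 0 0 0 -1;0 0 0 0 0 0 -1"

```text
clock: 46.95
tool_pos: [0.409, 0.2627, 0.2587]
tool_rot: [[0.997, -0.071, 0.005], [-0.071, -0.997, 0.001], [0.005, -0.002, -1.0]]
force: [0.3, -0.4, -0.1]
width: 0.004
```

```bash
python3 plan.py .3 .33 .12 5 0; python3 - <<'E'
from ov import *
P={n:cap(n) for n in('side','top')}
o=np.array([280,105]); A=crop(P['side'][0],o,(60,80),7); B=crop(P['top'][0],np.array([180,155]),(60,110),5); 
k=np.zeros((600,A.shape[1]+B.shape[1],3),np.uint8); k[:A.shape[0],:A.shape[1]]=A; k[:B.shape[0],A.shape[1]:]=B; cv2.imwrite('pics/r.png',k)
for n in P:
  C=cloud(n,P[n][1]); q=C[(C[...,2]>.11)&(C[...,2]<.16)&(C[...,0]>.53)&(C[...,0]<.64)&(C[...,1]<.43)&(C[...,1]>.3)]; print(n,len(q),q.mean(0) if len(q) else 0,np.percentile(q,97,axis=0) if len(q) else 0)
  q=C[(C[...,2]>.105)&(C[...,2]<.16)&(C[...,0]>.34)&(C[...,0]<.45)&(C[...,1]<.38)&(C[...,1]>.29)]; print('ball',n,len(q),q.mean(0) if len(q) else 0, q.max(0) if len(q) else 0)
E
```

```text
t 46.95 p [409.03 262.74 258.68] q [ 0.34 -0.2   1.91 -0.    1.42  1.98] F [ 0.32 -0.41 -0.15] w 0.004
turn [-0.07 -0.27 -9.1 ] shift before turn [-114.27  -59.05  157.25] shift after turn [-102.75  -76.5   157.68]
side 102 [0.57648725 0.35616362 0.13404492] [0.58862915 0.36825559 0.15215329]
ball side 56 [0.39945795 0.33425936 0.13200341] [0.41239392 0.34487088 0.14667327]
top 89 [0.57372632 0.35753095 0.14019968] [0.58837462 0.36818134 0.15244865]
ball top 5 [0.38570273 0.33676112 0.13845307] [0.38592005 0.34505453 0.14245699]
```

View pics/r.png

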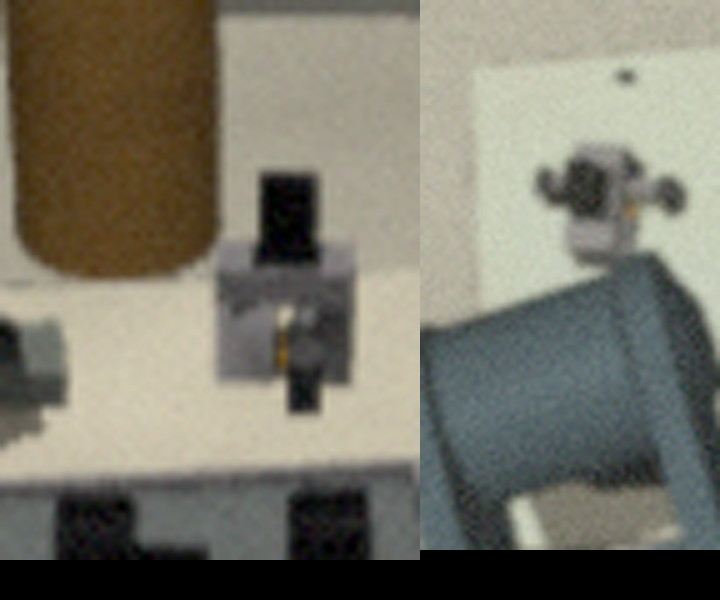

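The weight stands upright with its handle top at about 150 mm, in line with the hitch. Brass shows at (282,352), just above foot level. That was the 16th picture, so from here I check by numbers: is the latch shut, where is the ball, and are the mounts still flat?

```bash
python3 - <<'E'
from h import *
np.set_printoptions(precision=4,suppress=True)
h=np.array([.5772,.3605]); y=np.deg2rad(-4.1); X=np.array([np.cos(y),np.sin(y)]); Y=np.array([-X[1],X[0]]); S=h+.008*X
for n in('side','top'):
    p,d=cap(n); C=cloud(n,d); hsv=cv2.cvtColor(p,cv2.COLOR_BGR2HSV)
    c=px(n,np.array([*S,.06])); m=(hsv[...,0]>8)&(hsv[...,0]<30)&(hsv[...,1]>110); v,u=np.where(m); k=(abs(u-c[0])<14)&(abs(v-c[1])<16)
    print(n,'brass'); 
    for a,b in zip(u[k],v[k]):
        W=C[b,a]; print((a,b),W, 'rel x %.1f y %.1f z %.1f'%((W[:2]-S)@X*1000,(W[:2]-S)@Y*1000,(W[2]-.035)*1000))
    for nm,a in(('shut',0),('half',.8),('open',1.5)):
        print(nm,[px(n,np.array([*(S+X*(-.009+r*np.cos(a))+Y*w),.049+r*np.sin(a)])).round(1) for r in(0,.0175) for w in(-.010,.010)])
E
python3 plan.py .348 .334 .137 5.5 0
```

```text
side brass
(np.int64(309), np.int64(136)) [0.5292 0.5359 0.0269] rel x -68.4 y 171.5 z -8.1
(np.int64(310), np.int64(136)) [0.5332 0.5422 0.0233] rel x -64.9 y 178.1 z -11.7
(np.int64(309), np.int64(137)) [0.5288 0.5451 0.0169] rel x -69.4 y 180.7 z -18.1
(np.int64(310), np.int64(137)) [0.5329 0.5511 0.0135] rel x -65.8 y 186.9 z -21.5
(np.int64(309), np.int64(138)) [0.529  0.5391 0.0156] rel x -68.9 y 174.7 z -19.4
(np.int64(309), np.int64(139)) [0.529  0.5353 0.013 ] rel x -68.6 y 170.9 z -22.0
(np.int64(320), np.int64(153)) [0.5744 0.3658 0.0514] rel x -11.1 y 5.1 z 16.4
(np.int64(320), np.int64(154)) [0.5744 0.3581 0.0519] rel x -10.6 y -2.6 z 16.9
(np.int64(320), np.int64(155)) [0.5744 0.3483 0.0538] rel x -9.9 y -12.4 z 18.8
(np.int64(320), np.int64(156)) [0.5744 0.344  0.0521] rel x -9.6 y -16.7 z 17.1
(np.int64(320), np.int64(157)) [0.5745 0.3583 0.0385] rel x -10.5 y -2.3 z 3.5
shut [array([320.3, 155.7]), array([320.7, 152.9]), array([325. , 155.9]), array([325.3, 153.1])]
half [array([320.3, 155.7]), array([320.7, 152.9]), array([323.6, 153. ]), array([323.9, 150.1])]
open [array([320.3, 155.7]), array([320.7, 152.9]), array([320.6, 151.7]), array([321. , 148.9])]
top brass
shut [array([221.5, 197. ]), array([215.6, 196.5]), array([222.1, 191.9]), array([216.3, 191.5])]
half [array([221.5, 197. ]), array([215.6, 196.5]), array([221.1, 192.7]), array([215.2, 192.3])]
open [array([221.5, 197. ]), array([215.6, 196.5]), array([220.4, 195.6]), array([214.4, 195.2])]
t 47.15 p [412.1  263.72 259.48] q [ 0.34 -0.19  1.9  -0.    1.42  1.98] F [0.45 0.19 0.61] w 0.004
turn [-0.09 -0.33 -9.61] shift before turn [-69.75 -65.24 141.22] shift after turn [-57.07 -76.1  141.48]
```

Side-view brass pixels lie only in rows 153–157, as predicted for a shut latch; an open one would reach row 149. Now the lever.

Emit:
servo_tool:
  steps: "0 0 0 0 -0.3 -9.6 -1;-57 0 0 0 0 0 -1;0 -38 0 0 0 0 -1;0 -38 0 0 0 0 -1;0 0 50 0 0 0 -1;0 0 50 0 0 0 -1;0 0 35 0 0 0 -1;0 0 0 0 0 0 -1"

```text
clock: 48.15
tool_pos: [0.3459, 0.333, 0.1215]
tool_rot: [[0.995, 0.096, -0.006], [0.096, -0.995, -0.002], [-0.006, 0.002, -1.0]]
force: [-0.7, -0.1, -0.0]
width: 0.002
```

```bash
python3 plan.py .46 .345 .137 5.5 0; python3 - <<'E'
from h import *
np.set_printoptions(precision=4,suppress=True)
for n in('side','top'):
    p,d=cap(n); C=cloud(n,d); q=C[(C[...,2]>.118)&(C[...,2]<.148)&(C[...,0]>.375)&(C[...,0]<.45)&(C[...,1]<.37)&(C[...,1]>.29)]; print(n,len(q),np.percentile(q,[5,50,95],axis=0) if len(q) else 0)
E
```

```text
t 48.15 p [345.9  333.01 121.5 ] q [ 0.53 -0.06  2.05  0.    1.16  2.  ] F [-0.7  -0.05 -0.01] w 0.002
turn [ 0.09  0.35 -0.  ] shift before turn [114.75  -1.01   2.8 ] shift after turn [114.73  -1.     3.5 ]
side 47 [[0.387  0.3265 0.1204]
 [0.3982 0.3339 0.1385]
 [0.4075 0.3412 0.1455]]
top 28 [[0.3886 0.3261 0.1318]
 [0.3979 0.3311 0.1398]
 [0.4072 0.3387 0.1434]]
```

Emit:
servo_tool:
  steps: "20 0 0 0 0 0 -1;15 0 0 0 0 0 -1;15 0 0 0 0 0 -1;15 0 0 0 0 0 -1;12 0 0 0 0 0 -1;10 0 0 0 0 0 -1;5 0 0 0 0 0 -1;0 0 0 0 0 0 -1"

```text
clock: 49.25
tool_pos: [0.4392, 0.3426, 0.1244]
tool_rot: [[0.995, 0.096, 0.0], [0.096, -0.995, 0.001], [0.001, -0.001, -1.0]]
force: [0.3, -0.1, -0.3]
width: 0.007
```

Emit:
servo_tool:
  steps: "5 0 0 0 0 0 -1;3 0 0 0 0 0 -1;0 0 0 0 0 0 -1"

```text
clock: 49.62
tool_pos: [0.4418, 0.3431, 0.1241]
tool_rot: [[0.995, 0.096, -0.013], [0.096, -0.995, -0.001], [-0.013, 0.0, -1.0]]
force: [-16.5, -3.1, 10.8]
width: 0.006
```

Emit:
servo_tool:
  steps: "3 0 0 0 0 0 -1;2 0 0 0 0 0 -1;0 0 0 0 0 0 -1"

```text
clock: 50.0
tool_pos: [0.4424, 0.3432, 0.124]
tool_rot: [[0.995, 0.097, -0.024], [0.097, -0.995, -0.004], [-0.024, 0.002, -1.0]]
force: [-31.3, -5.0, 21.2]
width: 0.005
```

Emit:
servo_tool:
  steps: "-6 0 0 0 0 0 -1;-20 0 0 0 0 0 -1;-40 0 0 0 0 0 -1;-20 0 0 0 0 0 -1;0 0 -50 0 0 0 -1;0 0 -50 0 0 0 -1;0 50 -40 0 0 0 -1;0 50 0 0 0 0 -1"

```text
clock: 51.0
tool_pos: [0.3776, 0.237, 0.2679]
tool_rot: [[0.995, 0.098, 0.009], [0.098, -0.995, 0.004], [0.009, -0.003, -1.0]]
force: [1.3, -1.0, -0.6]
width: 0.004
```

```bash
python3 - <<'E'
from h import *
np.set_printoptions(precision=4,suppress=True)
print(monitor.observe()['tool_pos'])
for n in('side','top'):
    p,d=cap(n,n+'9.png'); C=cloud(n,d); q=C[(C[...,2]>.115)&(C[...,2]<.15)&(C[...,0]>.37)&(C[...,0]<.52)&(C[...,1]<.38)&(C[...,1]>.29)]; print(n,len(q),np.percentile(q,[5,50,95],axis=0) if len(q) else 0)
    q=C[(C[...,2]>.045)&(C[...,2]<.075)&(C[...,0]>.37)&(C[...,0]<.5)&(C[...,1]<.38)&(C[...,1]>.29)]; print('base',n,len(q),np.percentile(q,[2,50,98],axis=0) if len(q) else 0)
    # dark ball blob near expected positions
    for ang in(-.5,.3,.5):
        X=np.array([.434+.08*np.sin(ang),.339,.057+.08*np.cos(ang)]); c=px(n,X).astype(int); print(ang,c,p[c[1],c[0]])
for n,f in(('top','top0.png'),):
    C=cloud(n,np.load('pics/top0.png.npy')); q=C[(C[...,2]>.045)&(C[...,2]<.075)&(C[...,0]>.37)&(C[...,0]<.5)&(C[...,1]<.38)&(C[...,1]>.29)]; print('base0',n,len(q),np.percentile(q,[2,50,98],axis=0))
E
```

```text
[0.3776 0.237  0.2679]
side 45 [[0.4532 0.3342 0.1196]
 [0.4637 0.3389 0.1332]
 [0.4735 0.3482 0.1409]]
base side 207 [[0.3916 0.3141 0.0456]
 [0.4244 0.3278 0.0608]
 [0.4578 0.3617 0.0729]]
-0.5 [269 138] [ 90 100 104]
0.3 [287 137] [ 9  6 10]
0.5 [291 138] [12 17 11]
top 43 [[0.4569 0.3331 0.1291]
 [0.4632 0.3425 0.1373]
 [0.4728 0.3548 0.1411]]
base top 0 0
-0.5 [216 248] [70 69 59]
0.3 [217 228] [33 36 37]
0.5 [217 224] [75 84 82]
base0 top 283 [[0.3916 0.3138 0.049 ]
 [0.4286 0.3337 0.0607]
 [0.4584 0.3664 0.0724]]
```

```bash
python3 - <<'E'
from h import *
from scipy.optimize import least_squares
np.set_printoptions(precision=4,suppress=True)
for t,(a,b) in((0,(.36,.43)),(9,(.435,.51))):
    Q=[]
    for n in('side','top'):
        C=cloud(n,np.load(f'pics/{n}{t}.png.npy')); im=cv2.imread(f'pics/{n}{t}.png').mean(-1)
        q=C[(C[...,2]>.11)&(C[...,2]<.16)&(C[...,0]>a)&(C[...,0]<b)&(C[...,1]<.375)&(C[...,1]>.3)]
        Q.append(q); r=least_squares(lambda c:np.linalg.norm(q-c,axis=1)-.013,q.mean(0)-[0,0,.005],loss='soft_l1',f_scale=.002); print(t,n,len(q),r.x)
        # dark-blob centroid (image)
        c0=px(n,r.x); v,u=np.mgrid[:400,:640]; near=(np.hypot(u-c0[0],v-c0[1])<7); bg=np.percentile(im[near],90); wgt=np.where(near,np.clip(bg*.5-im,0,None),0); cc=np.array([(u*wgt).sum(),(v*wgt).sum()])/wgt.sum(); print('  proj',c0,'blob',cc,'plane',plane(n,*cc,.127),(wgt>0).sum())
E
```

```text
0 side 52 [0.3972 0.3404 0.1321]
  proj [270.2174 137.2473] blob [269.9309 137.6194] plane [0.3951 0.3467 0.127 ] 40
0 top 57 [0.3964 0.3382 0.1319]
  proj [216.6074 248.62  ] blob [217.2787 248.063 ] plane [0.3984 0.3374 0.127 ] 67
9 side 50 [0.4611 0.3467 0.128 ]
  proj [288.3995 137.465 ] blob [288.46   137.5553] plane [0.4612 0.3478 0.127 ] 39
9 top 43 [0.4635 0.3445 0.1277]
  proj [216.0447 227.2356] blob [216.1942 228.9397] plane [0.4582 0.3439 0.127 ] 75
```

The ball moved from x = 0.397 to 0.462, 0.47 rad past the pivot, but the chord gives a total swing of only about 0.85 rad. I'll push once more, lower down, to confirm it's at the stop.

```bash
python3 plan.py .41 .342 .131 5.5 0
```

```text
t 51.1 p [376.74 234.55 264.71] q [ 0.3  -0.32  2.    0.    1.46  1.78] F [-0.27  0.26 -0.02] w 0.005
turn [-0.06 -0.23 -0.26] shift before turn [  42.32 -103.79  153.  ] shift after turn [  43.41 -103.77  152.71]
```

Emit:
servo_tool:
  steps: "20 -52 0 0 0 0 -1;20 -52 0 0 0 0 -1;0 0 50 0 -0.2 0 -1;0 0 50 0 0 0 -1;0 0 50 0 0 0 -1;0 0 0 0 0 0 -1"

```text
clock: 51.85
tool_pos: [0.4019, 0.3436, 0.1094]
tool_rot: [[0.995, 0.097, -0.011], [0.097, -0.995, -0.003], [-0.012, 0.002, -1.0]]
force: [-0.2, -0.4, -0.0]
width: 0.005
```

Emit:
servo_tool:
  steps: "15 0 0 0 0 0 -1;10 0 0 0 0 0 -1;4 0 0 0 0 0 -1;2 0 0 0 0 0 -1;0 0 0 0 0 0 -1"

```text
clock: 52.48
tool_pos: [0.4361, 0.3476, 0.1136]
tool_rot: [[0.995, 0.096, -0.003], [0.096, -0.995, 0.001], [-0.003, -0.001, -1.0]]
force: [-0.5, 0.9, 0.1]
width: 0.004
```

Emit:
servo_tool:
  steps: "2 0 0 0 0 0 -1;2 0 0 0 0 0 -1;0 0 0 0 0 0 -1"

```text
clock: 52.85
tool_pos: [0.44, 0.348, 0.1133]
tool_rot: [[0.995, 0.096, -0.003], [0.096, -0.995, 0.001], [-0.003, -0.001, -1.0]]
force: [-1.2, 0.0, -0.7]
width: 0.006
```

Emit:
servo_tool:
  steps: "2 0 0 0 0 0 -1;2 0 0 0 0 0 -1;0 0 0 0 0 0 -1"

```text
clock: 53.22
tool_pos: [0.4408, 0.3481, 0.1131]
tool_rot: [[0.995, 0.096, -0.012], [0.096, -0.995, -0.001], [-0.012, -0.0, -1.0]]
force: [-12.2, -2.2, 7.6]
width: 0.005
```

Emit:
servo_tool:
  steps: "2 0 0 0 0 0 -1;0 0 0 0 0 0 -1"

```text
clock: 53.48
tool_pos: [0.441, 0.3481, 0.113]
tool_rot: [[0.995, 0.096, -0.016], [0.096, -0.995, -0.002], [-0.016, 0.0, -1.0]]
force: [-17.9, -2.2, 12.8]
width: 0.006
```

It's the same rigid stop at x = 0.441 at a different height, so the lever is at its limit. I'll retreat and do the final checks.

Emit:
servo_tool:
  steps: "-8 0 0 0 0 0 -1;-30 0 0 0 0 0 -1;-30 0 0 0 0 0 -1;0 0 -50 0 0 0 -1;0 0 -50 0 0 0 -1;0 0 -50 0 0 0 -1;0 50 0 0 0 0 -1;0 50 0 0 0 0 -1"

```text
clock: 54.48
tool_pos: [0.3889, 0.2416, 0.2644]
tool_rot: [[0.995, 0.098, -0.0], [0.098, -0.995, 0.002], [-0.0, -0.002, -1.0]]
force: [0.7, -0.4, -1.0]
width: 0.005
```

Emit:
servo_tool:
  steps: "0 50 0 0 0 0 -1;0 50 0 0 0 0 -1;0 50 0 0 0 0 -1;0 50 0 0 0 0 -1;0 50 0 0 0 0 -1;0 0 0 0 0 0 -1"

```text
clock: 55.22
tool_pos: [0.4126, -0.009, 0.2632]
tool_rot: [[0.996, 0.09, -0.003], [0.09, -0.996, 0.0], [-0.003, -0.001, -1.0]]
force: [0.3, 0.5, -0.5]
width: 0.004
```

```bash
python3 - <<'E'
from h import *
from scipy.optimize import least_squares
np.set_printoptions(precision=4,suppress=True)
s=monitor.observe(); print(s['clock'],s['tool_pos'],s['force'])
t=np.array([.5476,.1339]); X=np.array([np.cos(.096),np.sin(.096)]); Y=np.array([-X[1],X[0]])
for n in('side','top'):
    p,d=cap(n); C=cloud(n,d)
    q=C[(C[...,2]>.11)&(C[...,2]<.16)&(C[...,0]>.435)&(C[...,0]<.51)&(C[...,1]<.375)&(C[...,1]>.3)]
    if len(q)>9: print(n,'ball',len(q),least_squares(lambda c:np.linalg.norm(q-c,axis=1)-.013,q.mean(0)-[0,0,.005],loss='soft_l1',f_scale=.002).x)
    m=((C[...,2]>.05)&(C[...,2]<.1)&(abs((C[...,:2]-t)@X)<.1)&(abs((C[...,:2]-t)@Y)<.11)).astype(np.uint8); k,l,st_,_=cv2.connectedComponentsWithStats(m)
    for i in range(1,k):
        if st_[i,4]>25: q=C[l==i]; print(n,'mount tray xy',(q[:,:2].mean(0)-t)@X,(q[:,:2].mean(0)-t)@Y,'top',np.percentile(q[:,2],[50,95])-.036)
    q=C[(C[...,2]>.11)&(C[...,0]>.53)&(C[...,0]<.64)&(C[...,1]<.43)&(C[...,1]>.3)&(C[...,2]<.17)]
    if len(q)>9: print(n,'handle',q.mean(0),np.percentile(q,97,axis=0))
    q0=cv2.imread(f'pics/{n}0.png').astype(int)
    for nm,X3 in(('bottle',(.775,-.095,.045)),('jar',(.742,-.256,.03)),('roll',(.48,.55,.1))):
        c=px(n,np.array(X3)).astype(int); w=np.s_[c[1]-14:c[1]+14,c[0]-14:c[0]+14]; print(n,nm,'mean change',abs(q0[w]-p[w]).mean())
E
```

```text
55.225 [ 0.4126 -0.009   0.2632] [ 0.2764  0.4529 -0.5109]
side ball 50 [0.4619 0.3466 0.1278]
side mount tray xy -0.043097335081527244 0.014788594575081375 top [0.034  0.0425]
side mount tray xy 0.05238709372099686 0.03355886337088691 top [0.0333 0.0416]
side handle [0.576  0.3558 0.1342] [0.5884 0.3676 0.1521]
side bottle mean change 2.7759353741496597
side jar mean change 3.4630102040816326
side roll mean change 2.8656462585034013
top ball 58 [0.4619 0.3442 0.1279]
top mount tray xy 0.051221069773997686 0.042789586970625064 top [0.0362 0.043 ]
top mount tray xy -0.04403009992021441 0.025489203162695356 top [0.0359 0.0428]
top handle [0.5741 0.3579 0.1407] [0.5885 0.3684 0.1541]
top bottle mean change 2.740221088435374
top jar mean change 2.9681122448979593
top roll mean change 3.358843537414966
```

Two blobs where I expect three, so I'll check whether a mount was knocked.

```bash
python3 - <<'E'
from h import *
np.set_printoptions(precision=3,suppress=True)
t=np.array([.5476,.1339]); X=np.array([np.cos(.096),np.sin(.096)]); Y=np.array([-X[1],X[0]])
for n in('side','top'):
    p,d=cap(n,n+'10.png'); C=cloud(n,d); xy=np.stack([(C[...,:2]-t)@X,(C[...,:2]-t)@Y],-1)
    print(n,-np.array(viewer.calibration(n)['R']).T@viewer.calibration(n)['t'])
    top=(C[...,2]>.066)&(C[...,2]<.09)
    H,_,_=np.histogram2d(xy[top][:,0],xy[top][:,1],bins=[np.arange(-.105,.106,.015),np.arange(-.12,.121,.015)]); print(H.T[::-1].astype(int))
    g=p.mean(-1); dk=(g<45)&(abs(xy[...,0])<.1)&(abs(xy[...,1])<.11)&(C[...,2]>.03)&(C[...,2]<.09)
    k,l,s,c=cv2.connectedComponentsWithStats(dk.astype(np.uint8)); print([(s[i].tolist(),xy[l==i].mean(0)) for i in range(1,k) if s[i,4]>20])
E
```

```text
side [ 0.569 -0.809  0.79 ]
[[ 0  0  0  0  0  0  0  0  0  0  0  0  0  0]
 [ 0  0  0  0  0  0  0  0  0  0  0  0  0  0]
 [ 0  0  0  0  0  0  0  0  0  0  0  0  0  0]
 [ 0  0  4  0  0  0  0  0  0  1  2  0  0  0]
 [ 0  0 13  8  3  0  0  0  0  4  7  6  0  0]
 [ 0  4 18 25  5  0  0  0  0 15 18 16  0  0]
 [ 0  0  2  4  0  0  1  0  0  3 10  5  0  0]
 [ 0  0  0  0 18 11  7  0  0  0  0  0  0  0]
 [ 0  0  0  1 20 26  5  0  0  0  0  0  0  0]
 [ 0  0  0  1  0  1  1  0  0  0  0  0  0  0]
 [ 0  0  0  0  0  0  0  0  0  0  0  0  0  0]
 [ 0  0  0  0  0  0  0  0  0  0  0  0  0  0]
 [ 0  0  0  0  0  0  0  0  0  0  0  0  0  0]
 [ 0  0  0  0  0  0  0  0  0  0  0  0  0  0]
 [ 0  0  0  0  0  0  0  0  0  0  0  0  0  0]
 [ 0  0  0  0  0  0  0  0  0  0  0  0  0  0]]
[([288, 175, 22, 23, 341], array([-0.043,  0.014])), ([321, 174, 12, 16, 177], array([0.052, 0.033]))]
top [0.33  0.045 1.355]
[[ 0  0  0  0  0  0  0  0  0  0  0  0  0  0]
 [ 0  0  0  0  0  0  0  0  0  0  0  0  0  0]
 [ 0  0  0  0  0  0  0  0  0  0  0  0  0  0]
 [ 0  0 10  8  3  0  0  0  0  3  5  3  0  0]
 [ 0  3 20 24  5  0  0  0  0 15 19 15  0  0]
 [ 0  5 21 19  5  0  0  0  0 13 21 15  0  0]
 [ 0  0  3  7 12 11  7  0  0  7  8  4  0  0]
 [ 0  0  0  2 22 21  9  0  0  0  0  0  0  0]
 [ 0  0  0  3 19 16  7  0  0  0  0  0  0  0]
 [ 0  0  0  0  0  0  1  0  0  0  0  0  0  0]
 [ 0  0  0  0  0  0  0  0  0  0  0  0  0  0]
 [ 0  0  0  0  0  0  0  0  0  0  0  0  0  0]
 [ 0  0  0  0  0  0  0  0  0  0  0  0  0  0]
 [ 0  0  0  0  0  0  0  0  0  0  0  0  0  0]
 [ 0  0  0  0  0  0  0  0  0  0  0  0  0  0]
 [ 0  0  0  0  0  0  0  0  0  0  0  0  0  0]]
[([264, 185, 14, 12, 148], array([0.05 , 0.044])), ([265, 207, 26, 22, 292], array([-0.044,  0.026]))]
```

```bash
python3 - <<'E'
from h import *
np.set_printoptions(precision=4,suppress=True)
t=np.array([.5476,.1339]); X=np.array([np.cos(.096),np.sin(.096)]); Y=np.array([-X[1],X[0]])
for n in('side','top'):
    C=cloud(n,np.load(f'pics/{n}10.png.npy')); xy=np.stack([(C[...,:2]-t)@X,(C[...,:2]-t)@Y],-1)
    for nm,a,b,c,e in(('m1',.03,.08,.02,.07),('m2',-.09,-.05,.02,.07),('m3',-.045,.0,-.04,.012)):
        k=(xy[...,0]>a)&(xy[...,0]<b)&(xy[...,1]>c)&(xy[...,1]<e)&(C[...,2]>.06)&(C[...,2]<.1)
        print(n,nm,k.sum(),np.percentile(C[...,2][k],[50,75,90,97])-.036)
        q=np.c_[xy[k],C[...,2][k]-.036]
        # fit cylinder-top: axis point (y0,z0), axis along x, r .025
        from scipy.optimize import least_squares
        r=least_squares(lambda v:np.hypot(q[:,1]-v[0]-v[2]*(q[:,0]-q[:,0].mean()),q[:,2]-v[1])-.025,[q[:,1].mean(),.015,0],loss='soft_l1',f_scale=.002); print('   axis y0,z0,slope',r.x,'x range',np.percentile(q[:,0],[3,97]))
E
```

```text
side m1 113 [0.0362 0.0401 0.0416 0.0425]
   axis y0,z0,slope [ 0.0466  0.016  -0.0364] x range [0.0359 0.0698]
side m2 82 [0.0365 0.0401 0.0415 0.0428]
   axis y0,z0,slope [ 0.0515  0.0164 -0.2249] x range [-0.0757 -0.0519]
side m3 101 [0.0365 0.0404 0.0418 0.0433]
   axis y0,z0,slope [ 0.0076  0.0163 -0.2348] x range [-0.0443 -0.0115]
top m1 152 [0.037  0.0396 0.0412 0.0442]
   axis y0,z0,slope [ 0.0451  0.0153 -0.0594] x range [0.0358 0.0699]
top m2 110 [0.0377 0.0409 0.0419 0.0438]
   axis y0,z0,slope [ 0.0484  0.0161 -0.0983] x range [-0.0764 -0.0503]
top m3 96 [0.0382 0.0404 0.0429 0.0444]
   axis y0,z0,slope [ 0.006   0.0155 -0.1113] x range [-0.0433 -0.01  ]
```

```bash
python3 -c "
from bench import ctrl; print(ctrl.finish_job())"
```

```text
the job is handed in; nothing more can be done
None
```

I handed the job in at about 55 s: all three black mounts are in the tray, the weight is hitched and the lever is thrown. The hand-in gave no verdict.

- **Mounts:** The last depth checks put each axis 15–16 mm above the cloth, so all three are flat down, inside the rim and not stacked. The third mount had been knocked about 4 cm since I placed it. It now lies against its neighbour and is still flat. Only three mounts were on the bench.
- **Weight:** It stands upright on the casing with its handle top at about 150 mm, and the push force dropped away once the latch was passed. The latch was partly hidden by a post, but the brass pixels I could see match a shut latch.
- **Switch:** I pushed the lever over, and a second push met the same hard stop. The checks disagree here. The end position, about 0.47 rad past the pivot, suggests a joint value near 0.97. The total swing I measured was only about 0.85 rad, so the lever probably didn't start at exactly 0. I took the hard stop as fully over.
- **Bystanders:** The bottle, jar and paper roll show no change from the first pictures.

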